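# Fill the round bottle tub

## Robot

A 6-joint arm with a two-finger parallel gripper is mounted at the origin on a cart in front of the work surface, level with it; the furniture and walls round the work are solid. World frame = base frame: x ahead of the robot, y to its left, z up, the work surface at z = 0. Lengths are in m, angles in rad, forces in N, time in s.
With the tool pointing down it reaches from about 0.3 to 0.875 m from the base axis. Payload 6.4 kg.
Tool frame: the origin (TCP) lies midway between the tips of the shut fingers; the grasp point (between the pads) lies 19 mm behind it; z points along the fingers, x is the direction in which the jaws open and shut, and the axes are right-handed (so a half turn about z gives the same grasp; the last joint's range is limited). The gripper opens to 85 mm and grips with 20 to 120 N. Pads are 22 mm wide; open, the fingers measure 114 mm over their backs; the gripper's body (76 mm by 85 mm) begins 54 mm behind the grasp point. The pads swing forward as they close: fully open they stand 13 mm farther back than shut.
Start: joints at [-1.391, 0.181, 1.607, -0, 1.354, -0.206], TCP at [0.216, -0.533, 0.231] pointing down, gripper open.
Joint ranges: [-2.99, 2.99], [-0.89, 2.07], [0.3, 2.58], [-1.14, 4.28], [0, 2.63], [-3.12, 3.12]. Speed limits (rad/s): [2.57, 2.57, 3.01, 3.14, 3.14, 3.14].

## Interface

Orientations are given as [roll, pitch, yaw] about the fixed x, y, z axes, in that order (R = Rz(yaw) Ry(pitch) Rx(roll)).
In Python, from plant import env, grip, optics, read_t, read_q, read_dq, read_tau, read_tool_pos, read_tool_rot, read_contact_force, read_wrist_torque, read_gripper_width gives the robot as it stands. Calls block until the motion is done:
- env.move_ptp(position, orientation): joint-space move of the TCP to a pose.
- env.move_l(position, rate=0.15, rotation=None, threshold=None): straight line of the TCP; rotation=None keeps the orientation; rate is the mean speed in m/s. With threshold (N) it stops when the force on the tool has changed by that much, and returns True; else False.
- env.movej(angles): joint-space move.
- grip(opening): finger opening in m; the grip force is fixed at half the most; returns when the fingers have stopped.
- env.sleep(seconds).
- env.ik(position, orientation): joint angles nearest the present ones, or None.
- optics.read_camera(name): name is "scene" or "top" or "wrist"; returns a dict with "image" (420x560x3 uint8, blue, green, red), "vfov" (degrees; the focal length in pixels is half the picture's height over the tangent of half this angle, whatever the lens; pixels are square), "cx", "cy" (the principal point, pixels), "k1" (the pictures are not rectified: a ray, as slopes to the right and down, at radius r is drawn at 1 + k1 r^2 times it, then the intrinsics apply), "view" (4x4, takes a point from world to camera coordinates). Camera axes: x right, y down, z forward; pixel columns grow to the right and rows downward; lengths in m; the calibration is good to about 2 mm. A picture is of the moment at which its call begins. There is no depth.
A pose or a line that the arm cannot do raises env.Unreachable and nothing moves.
- env.finish_job(): hands the job in, once; it reports no verdict.
Readings, each from a call of its own:
- read_t(): time.
- read_q(): joint angles.
- read_dq(): joint speeds.
- read_tau(): joint torques, N m.
- read_tool_pos(): TCP position.
- read_tool_rot(): TCP orientation.
- read_contact_force(): force on the tool from outside, world axes, zero at the start.
- read_wrist_torque(): the same for the moment, N m.
- read_gripper_width(): finger opening in m.
Only numpy, scipy, OpenCV 4.12 (cv2) and the standard library are available. Lean on these libraries where they do the work, as an engineer would, in place of code of your own. Each camera call takes 0.05 s, during which the arm holds its last target.

## Task

Stand the fallen bottle up on the counter and let go of it, then pick it up afresh and pack it, together with the two other bottles that stand on the counter, into the round tub, so that all seven bottles stand upright on its floor, packed one in the middle and six round it. Set every bottle down without dropping it; do not knock over any bottle that is standing, and leave the notebook and the stapler where they are.

Things in the scene. Friction and masses are not known exactly. Their poses are not given: they have to be found in the camera images.
- round_tin: Open round grey metal tub with two brass ear handles (they reach 122 mm from its axis), fixed in place. Inside diameter 198 mm, wall 3 mm, rim 70 mm high, inner floor 5 mm above the counter. Origin: centre of its underside; z up. Its free part is the side of its own -x.
- tin_floor (a point): Centre of the tub's inner floor. Seven bottles fill it as one in the middle and six round it: bottle axes 62 to 68 mm from the tub's centre and at least 62 mm from each other, which leaves about 31 mm between neighbouring necks (shoulders 125 mm above the base), so open the fingers only a little there.
- fallen_bottle_mid (a point): Bottle 226 mm tall: round body 62 mm across up to 125 mm above its base, then a neck, solid as a 31 mm round rod from 125 to 219 mm. 0.3 to 0.5 kg. Point on its axis, 113 mm above the base; z runs from base to stopper. At the start it lies on the counter, free to roll, its stopper pointing roughly to the robot's right (-y); amber-brown contents.
- left_bottle_mid (a point): Bottle 226 mm tall: round body 62 mm across up to 125 mm above its base, then a neck, solid as a 31 mm round rod from 125 to 219 mm. 0.3 to 0.5 kg. Point on its axis, 113 mm above the base; z runs from base to stopper. Stands upright on the counter far to the robot's left.
- right_bottle_mid (a point): Bottle 226 mm tall: round body 62 mm across up to 125 mm above its base, then a neck, solid as a 31 mm round rod from 125 to 219 mm. 0.3 to 0.5 kg. Point on its axis, 113 mm above the base; z runs from base to stopper. Stands upright near the counter's front edge on the robot's right.
- packed_1_mid (a point): Bottle 226 mm tall: round body 62 mm across up to 125 mm above its base, then a neck, solid as a 31 mm round rod from 125 to 219 mm. 0.3 to 0.5 kg. Point on its axis, 113 mm above the base; z runs from base to stopper. Stands in the middle of the tub from the start.
- packed_2_mid (a point): Bottle 226 mm tall: round body 62 mm across up to 125 mm above its base, then a neck, solid as a 31 mm round rod from 125 to 219 mm. 0.3 to 0.5 kg. Point on its axis, 113 mm above the base; z runs from base to stopper. Stands in the tub from the start, in the outer ring, -60 degrees about z from the tub's own +x.
- packed_3_mid (a point): Bottle 226 mm tall: round body 62 mm across up to 125 mm above its base, then a neck, solid as a 31 mm round rod from 125 to 219 mm. 0.3 to 0.5 kg. Point on its axis, 113 mm above the base; z runs from base to stopper. Stands in the tub from the start, in the outer ring, 0 degrees about z from the tub's own +x.
- packed_4_mid (a point): Bottle 226 mm tall: round body 62 mm across up to 125 mm above its base, then a neck, solid as a 31 mm round rod from 125 to 219 mm. 0.3 to 0.5 kg. Point on its axis, 113 mm above the base; z runs from base to stopper. Stands in the tub from the start, in the outer ring, +60 degrees about z from the tub's own +x.
- notebook: Bystander: brown pocket notebook lying flat, 140x88x13 mm. Origin: centre of its underside.
- office_stapler: Bystander: blue-green office stapler, 135x36x42 mm. Origin: centre of its underside.
Things that resemble listed ones, but are neither listed nor needed, are in the scene too. Leave any blue look-alike of the part that bears right_bottle_mid alone. Leave any blue look-alike of the part that bears left_bottle_mid alone.

How it is judged:
By the outcome, as a careful person would: the job done as asked, in the order asked, and still so for the second after the job is handed in, with the robot touching nothing.
It also fails if it takes over 72 s, if anything falls off the work surface, if the arm or the gripper's body presses on something with over 40 N, if the wrist force passes 120 N, or if a joint passes its speed limit or range.

## Working session

There is one attempt and no reset: what is moved stays moved. The work goes in short steps, each a Python script; the robot and the scene stay as the last script left them, time stands still between calls to the robot, and variables do not carry over. Pictures are saved under pics/ and viewed, and the job is handed in when it is done.

```bash
ls; mkdir -p pics
cat > h.py <<'E'
import numpy as np, cv2
from plant import env, grip, optics, read_t, read_q, read_dq, read_tau, read_tool_pos, read_tool_rot, read_contact_force, read_wrist_torque, read_gripper_width
def K(c):
    f=210/np.tan(np.radians(c["vfov"])/2)
    return f,c["cx"],c["cy"],c["k1"],np.array(c["view"])
def proj(c,p):
    f,cx,cy,k1,V=K(c); q=(V@np.append(p,1))[:3]; s=q[:2]/q[2]; r2=s@s
    return np.array([cx,cy])+f*s*(1+k1*r2)
def ray(c,uv):
    f,cx,cy,k1,V=K(c); d=(np.array(uv,float)-[cx,cy])/f; s=d.copy()
    for _ in range(30): s=d/(1+k1*(s@s))
    R=V[:3,:3]; o=-R.T@V[:3,3]; w=R.T@np.array([s[0],s[1],1]); return o,w/np.linalg.norm(w)
def onz(c,uv,z):
    o,w=ray(c,uv); return o+w*(z-o[2])/w[2]
def shot(n,tag):
    c=optics.read_camera(n); cv2.imwrite(f"pics/{tag}.png",c["image"]); import pickle; pickle.dump(c,open(f"pics/{tag}.pkl","wb")); return c
E
python3 - <<'E'
from h import *
for n in ("scene","top","wrist"):
    c=shot(n,n+"0"); V=np.array(c["view"]); print(n,c["vfov"],c["cx"],c["cy"],c["k1"],-V[:3,:3].T@V[:3,3],V[2,:3])
print(read_t(),read_q(),read_tool_pos(),read_tool_rot())
E
```

```text
pics
scene 50.913175219651094 275.08475763634664 209.6690848370396 -0.13031475763297812 [0.08375675 0.60589636 1.07880101] [ 0.38486227 -0.49564947 -0.77859658]
top 42.93090732909494 284.6941823263162 211.2730377207138 -0.2037679740488524 [-0.48926444  0.12871443  1.42060587] [ 0.63544466 -0.07550683 -0.7684457 ]
wrist 68.32400965074643 280.3900220356535 209.45101495504193 -0.07198315319657539 [ 0.28650858 -0.5038357   0.37257673] [-0.27728728 -0.10902492 -0.95458123]
0.15 [-1.39131050e+00  1.81388546e-01  1.60771482e+00 -3.31799590e-05
  1.35380344e+00 -2.06301534e-01] [ 0.21629943 -0.53233861  0.23061159] [-3.14135517e+00  1.29292144e-03 -1.18500165e+00]
```

View pics/scene0.png

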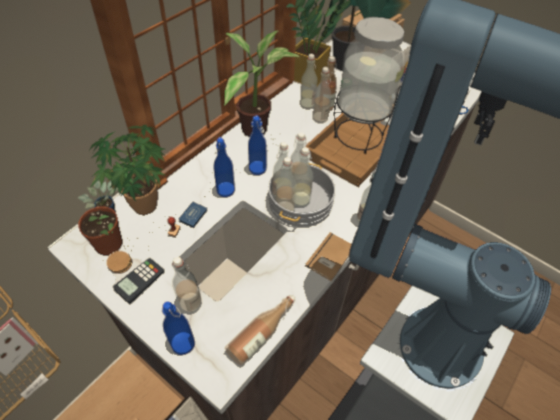

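View pics/top0.png

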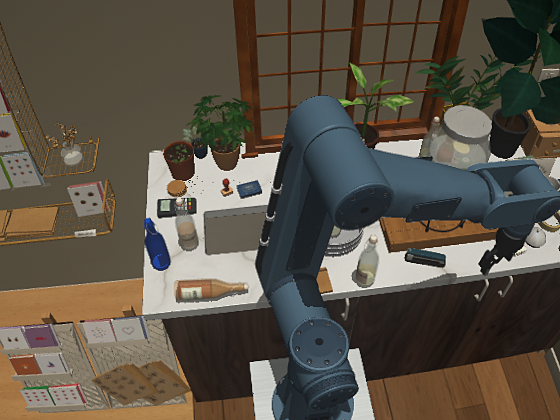

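View pics/wrist0.png

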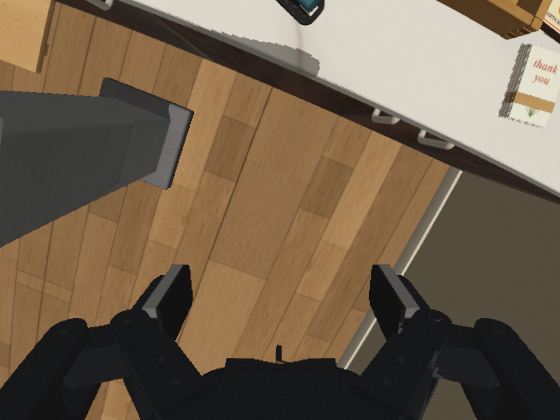

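Run:
```python
import cv2
a=cv2.imread("pics/scene0.png");b=cv2.imread("pics/top0.png")
cv2.imwrite("pics/s0a.png",cv2.resize(a[130:370,90:390],(800,640))[:600] if 0 else cv2.resize(a[140:365,100:400],(800,600),interpolation=cv2.INTER_CUBIC))
cv2.imwrite("pics/t0a.png",cv2.resize(b[140:320,140:460],(800,450),interpolation=cv2.INTER_CUBIC))
```

```text
(no output)
```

View pics/s0a.png

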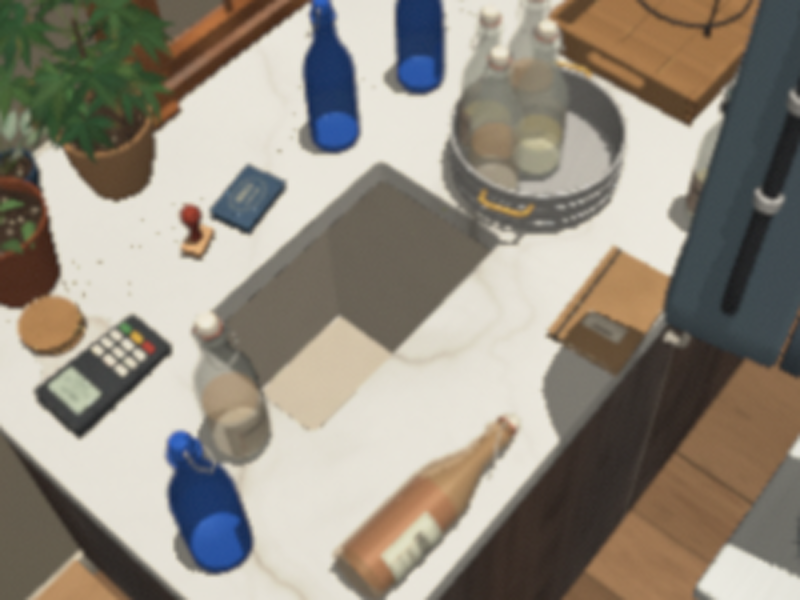

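View pics/t0a.png

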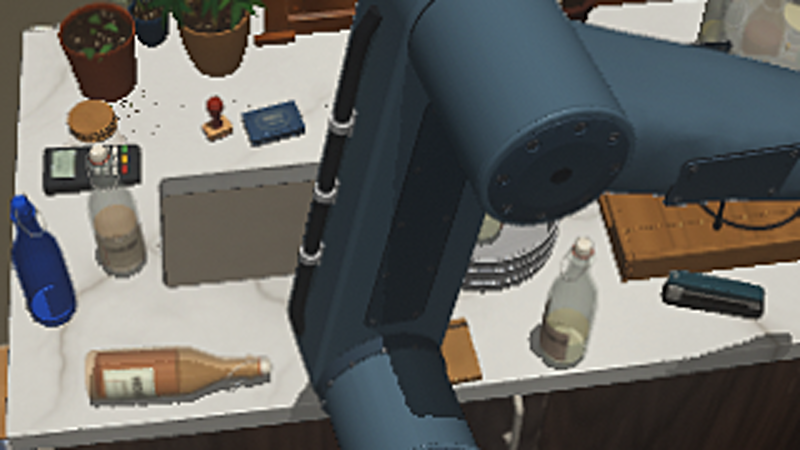

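Run:
```python
from h import *
import pickle
s=pickle.load(open("pics/scene0.pkl","rb"));t=pickle.load(open("pics/top0.pkl","rb"))
S=lambda u,v:(100+u*.375,140+v*.375)
T=lambda u,v:(140+u*.4,140+v*.4)
P=lambda n,c,uv,z:print(n,np.round(onz(c,uv,z),3))
P("fall base",s,S(362,565),.031);P("fall stop",s,S(508,425),.031)
P("fall base t",t,T(92,380),.031);P("fall stop t",t,T(268,371),.031)
P("left top",s,S(208,323),.22);P("left base",s,S(241,432),.0)
P("left top t",t,T(98,152),.22);P("left base t",t,T(122,255),.0)
P("right top t",t,T(583,243),.22);P("right base t",t,T(565,345),.0)
P("blue near base",s,S(218,545),0);P("blue2",s,S(335,130),0);P("blue3",s,S(420,75),0)
for n,uv in dict(l=(452,145),r=(626,135),f=(540,220),b=(540,60)).items(): P("tub rim "+n,s,S(*uv),.07)
P("ear",s,S(505,205),.06);P("ear2",s,S(575,68),.06)
for uv in [(490,17),(500,57),(545,30),(537,0)]: P("packed top",s,S(*uv),.225)
for uv in [(380,165),(205,300),(495,240),(300,425)]: P("sink",s,S(*uv),0)
for uv in [(615,250),(555,330),(690,300),(640,375)]: P("notebook",s,S(*uv),.013)
for uv in [(665,280),(765,290)]: P("stapler",t,T(*uv),.04)
P("edge",s,S(540,480),0);P("edge",s,S(690,310),0);P("edge t",t,T(30,440),0);P("edge t",t,T(780,350),0)
```

```text
fall base [0.396 0.349 0.031]
fall stop [0.38  0.15  0.031]
fall base t [0.387 0.36  0.031]
fall stop t [0.373 0.145 0.031]
left top [0.586 0.319 0.22 ]
left base [0.593 0.315 0.   ]
left top t [0.588 0.32  0.22 ]
left base t [0.597 0.323 0.   ]
right top t [ 0.375 -0.224  0.22 ]
right base t [ 0.379 -0.229  0.   ]
blue near base [0.525 0.414 0.   ]
blue2 [ 0.797 -0.047  0.   ]
blue3 [ 0.777 -0.184  0.   ]
tub rim l [ 0.633 -0.072  0.07 ]
tub rim r [ 0.488 -0.21   0.07 ]
tub rim f [ 0.492 -0.049  0.07 ]
tub rim b [ 0.636 -0.245  0.07 ]
ear [ 0.538 -0.048  0.06 ]
ear2 [ 0.601 -0.269  0.06 ]
packed top [ 0.63  -0.132  0.225]
packed top [ 0.586 -0.091  0.225]
packed top [ 0.574 -0.153  0.225]
packed top [ 0.608 -0.185  0.225]
sink [ 0.717 -0.04   0.   ]
sink [0.738 0.227 0.   ]
sink [ 0.543 -0.039  0.   ]
sink [0.553 0.27  0.   ]
notebook [ 0.425 -0.106  0.013]
notebook [0.415 0.021 0.013]
notebook [ 0.323 -0.102  0.013]
notebook [0.314 0.01  0.013]
stapler [ 0.432 -0.368  0.04 ]
stapler [ 0.397 -0.494  0.04 ]
edge [0.327 0.164 0.   ]
edge [ 0.319 -0.1    0.   ]
edge t [0.33  0.442 0.   ]
edge t [ 0.33  -0.502  0.   ]
```

```bash
cat >> h.py <<'E'
from scipy.spatial.transform import Rotation as Rt
def rpy(z,x):
    z=np.array(z,float);z/=np.linalg.norm(z);x=np.array(x,float);x-=z*(x@z);x/=np.linalg.norm(x)
    return Rt.from_matrix(np.c_[x,np.cross(z,x),z]).as_euler('xyz')
def tri(c1,u1,c2,u2):
    o1,w1=ray(c1,u1);o2,w2=ray(c2,u2)
    A=np.c_[w1,-w2];s=np.linalg.lstsq(A,o2-o1,rcond=None)[0]
    p,q=o1+s[0]*w1,o2+s[1]*w2
    return (p+q)/2,np.linalg.norm(p-q)
def ld(t):
    import pickle; return pickle.load(open(f"pics/{t}.pkl","rb"))
E
python3 - <<'E'
from h import *
for n,(x0,y0,x1,y1) in dict(scene=(215,285,305,370),top=(165,270,255,310)).items():
    c=ld(n+"0");im=c["image"];hsv=cv2.cvtColor(im,cv2.COLOR_BGR2HSV)
    m=np.zeros(im.shape[:2],np.uint8); m[y0:y1,x0:x1]=((hsv[...,1]>75)&(hsv[...,0]<22)&(hsv[...,2]>60))[y0:y1,x0:x1]*255
    m=cv2.morphologyEx(m,cv2.MORPH_CLOSE,np.ones((9,9)))
    k,l,st,_=cv2.connectedComponentsWithStats(m);i=1+np.argmax(st[1:,4]);m=(l==i).astype(np.uint8)
    cnt=max(cv2.findContours(m,0,1)[0],key=cv2.contourArea)[:,0].astype(float)
    # to ground at z=.031
    p=np.array([onz(c,u,.031)[:2] for u in cnt])
    mu=p.mean(0);d=np.linalg.svd(p-mu)[2][0];d*=-np.sign(d[1]);nn=np.array([-d[1],d[0]])
    s=(p-mu)@d;e=(p-mu)@nn;print(n,"len",s.min(),s.max())
    for a in np.linspace(s.min(),s.max(),9)[:-1]:
        w=np.abs(s-a-.012)<.008; 
        if w.any(): c0=mu+d*(a+.012)+nn*(e[w].min()+e[w].max())/2; print(np.round(a+.012-s.min(),3),np.round(c0,3),"width",round(e[w].max()-e[w].min(),3))
    print("ends",mu+d*s.min(),mu+d*s.max(),d)
    v=im.copy();cv2.drawContours(v,[cnt.astype(int)],-1,(0,255,0),1);cv2.imwrite(f"pics/m_{n}.png",cv2.resize(v[y0-10:y1+10,x0-10:x1+10],None,fx=5,fy=5))
E
```

```text
scene len -0.09492058867761854 0.11791744406098252
0.012 [0.394 0.348] width 0.058
0.039 [0.402 0.32 ] width 0.038
0.065 [0.404 0.294] width 0.03
0.092 [0.389 0.268] width 0.056
0.118 [0.387 0.241] width 0.054
0.145 [0.386 0.215] width 0.038
0.172 [0.383 0.188] width 0.021
0.198 [0.382 0.162] width 0.021
ends [0.395621   0.35949571] [0.38208739 0.14708839] [-0.06358643 -0.99797634]
top len -0.0962691492151404 0.11873565325616435
0.012 [0.398 0.356] width 0.065
0.039 [0.414 0.327] width 0.026
0.066 [0.411 0.3  ] width 0.026
0.093 [0.39  0.276] width 0.068
0.12 [0.388 0.249] width 0.065
0.146 [0.385 0.222] width 0.05
0.173 [0.383 0.195] width 0.025
0.2 [0.383 0.168] width 0.025
ends [0.40352041 0.36720789] [0.37986081 0.15350883] [-0.11004218 -0.99392692]
```

View pics/m_scene.png

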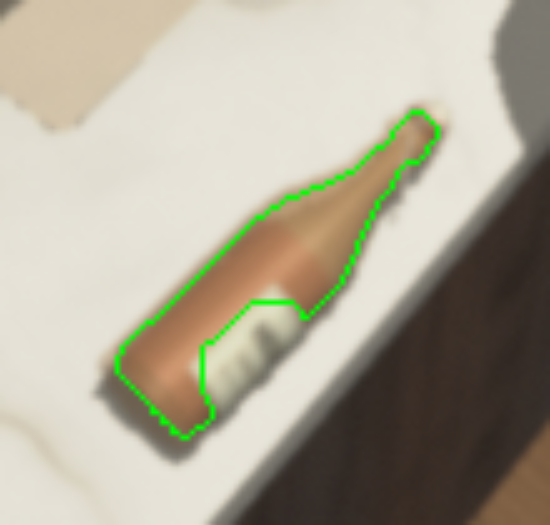

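View pics/m_top.png

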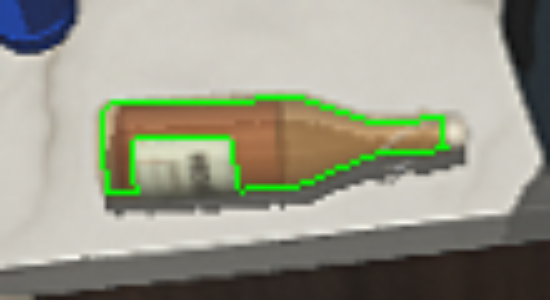

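Run:
```python
from h import *
a=np.array([-.06,-.998,0]);h=np.array([0,0,1.])
side=np.cross(h,a) # horizontal perpendicular
B=np.array([.394,.362,.031])
for sx in (1,-1):
  for t0 in (0,20,30,45,60):
    T=np.radians(t0)
    d0=-np.cos(T)*h-np.sin(T)*a   # leaning from stopper side, pointing to base
    d1=np.cos(T)*a-np.sin(T)*h  # rotated +90 so a->h, h->-a: d0 -> +cos a - sin h
    r=[]
    for d,g in ((d0,B+.168*a),(d1,np.array([.394,.24,.175]))):
        for gg in (g,):
            q=env.ik(gg+d*.019,rpy(d,sx*side)); r.append(None if q is None else np.round(q,2))
    print(sx,t0,r)
c=ld("wrist0");V=np.array(c["view"]);R=Rt.from_euler('xyz',read_tool_rot()).as_matrix()
print("cam in tool",R.T@(-V[:3,:3].T@V[:3,3]-np.array(read_tool_pos())))
```

```text
1 0 [array([ 0.19,  0.21,  2.1 , -0.  ,  0.83,  0.25]), array([ 0.74,  0.91,  1.4 , -0.96,  2.13,  0.92])]
1 20 [array([-0.07,  0.18,  2.2 ,  0.48,  0.82, -0.35]), array([ 0.72,  0.71,  1.49, -0.79,  1.92,  0.91])]
1 30 [array([-0.2 ,  0.22,  2.23,  0.68,  0.9 , -0.63]), array([ 0.7 ,  0.6 ,  1.54, -0.7 ,  1.81,  0.89])]
1 45 [array([-0.37,  0.35,  2.23,  0.88,  1.06, -0.95]), array([ 0.64,  0.44,  1.63, -0.57,  1.63,  0.84])]
1 60 [array([-0.49,  0.55,  2.18,  0.97,  1.25, -1.18]), array([ 0.56,  0.28,  1.74, -0.42,  1.46,  0.74])]
-1 0 [array([ 0.19,  0.21,  2.1 ,  0.  ,  0.83, -2.89]), array([ 0.74,  0.91,  1.4 , -0.96,  2.13, -2.22])]
-1 20 [array([-0.07,  0.18,  2.2 ,  0.48,  0.82,  2.79]), array([ 0.72,  0.71,  1.49, -0.79,  1.92, -2.23])]
-1 30 [array([-0.2 ,  0.22,  2.23,  0.68,  0.9 ,  2.51]), array([ 0.7 ,  0.6 ,  1.54, -0.7 ,  1.81, -2.25])]
-1 45 [array([-0.37,  0.35,  2.23,  0.88,  1.06,  2.19]), array([ 0.64,  0.44,  1.63, -0.57,  1.63, -2.3 ])]
-1 60 [array([-0.49,  0.55,  2.18,  0.97,  1.25,  1.96]), array([ 0.56,  0.28,  1.74, -0.42,  1.46, -2.4 ])]
cam in tool [-0.0001721  -0.07580798 -0.14194704]
```

Run:
```python
from h import *
p=np.array(read_tool_pos())
env.move_l([p[0],p[1],.40],rate=.4); print(read_t())
env.move_ptp([.45,-.14,.45],rpy([0,0,-1],[0,-1,0])); print(read_t(),read_q())
for n in ("scene","top","wrist"): shot(n,n+"1")
```

```text
0.725
2.4083 [-5.55384504e-01 -1.47496924e-01  1.51247495e+00 -2.52461503e-04
  1.77763221e+00  1.01603090e+00]
```

View pics/wrist1.png

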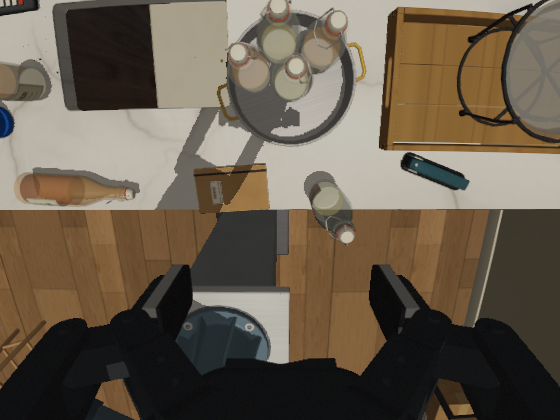

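View pics/scene1.png

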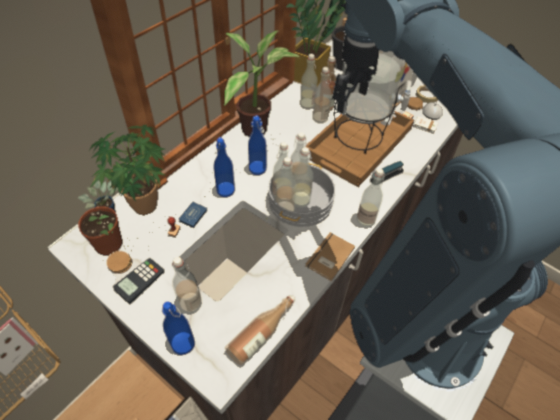

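View pics/top1.png

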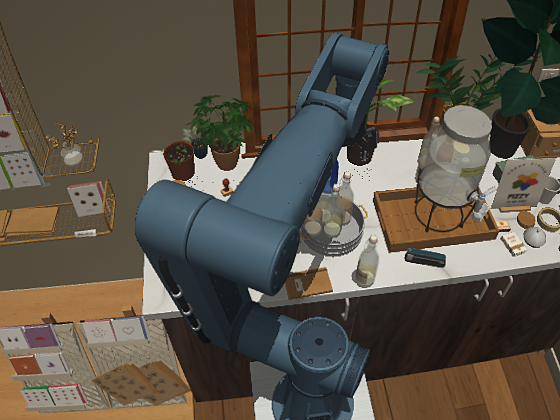

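Run:
```python
import cv2
a=cv2.imread("pics/wrist1.png")
def z(n,x0,y0,x1,y1,f):
    v=cv2.resize(a[y0:y1,x0:x1],None,fx=f,fy=f,interpolation=cv2.INTER_CUBIC)
    for k in range(x0-x0%-10,x1,10): cv2.line(v,((k-x0)*f,0),((k-x0)*f,6),(0,0,255),1); cv2.putText(v,str(k),((k-x0)*f,16),0,.35,(0,0,255),1)
    for k in range(y0-y0%-10,y1,10): cv2.line(v,(0,(k-y0)*f),(6,(k-y0)*f),(0,0,255),1); cv2.putText(v,str(k),(8,(k-y0)*f),0,.35,(0,0,255),1)
    cv2.imwrite(f"pics/{n}.png",v)
z("w1tub",210,0,370,150,4); z("w1fall",0,160,150,215,5); z("w1right",295,160,365,250,6)
```

```text
(no output)
```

View pics/w1tub.png

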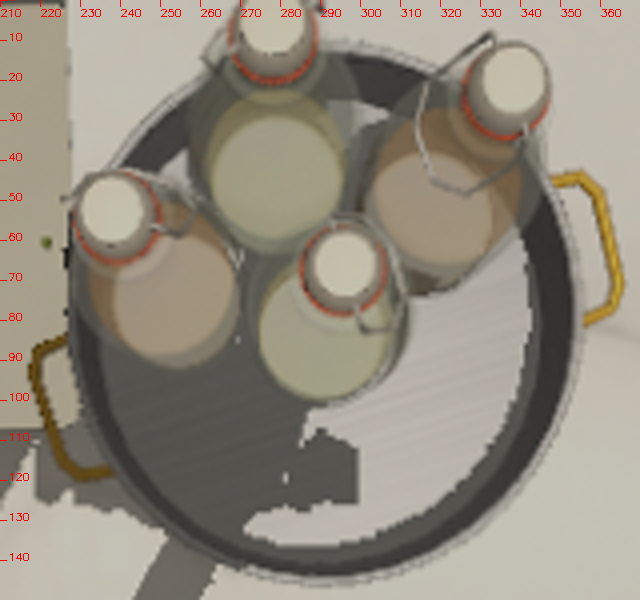

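View pics/w1fall.png

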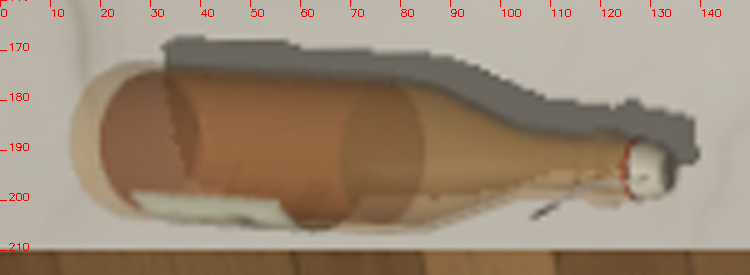

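View pics/w1right.png

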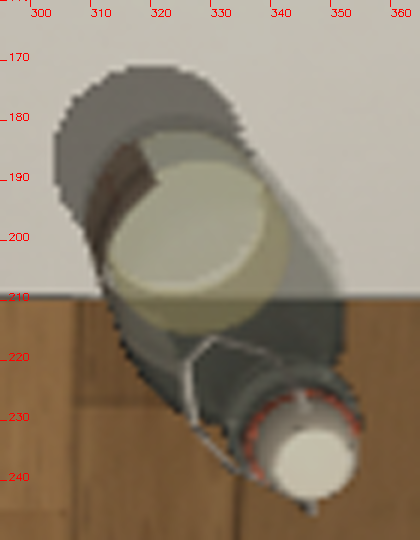

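Run:
```python
from h import *
w=ld("wrist1");s=ld("scene1");t=ld("top1")
P=lambda n,uv,z,c=w:print(n,np.round(onz(c,uv,z),4))
for u in [(238.2,52.3),(278,6),(338.8,19.5),(295.8,66.3)]: P("packed",u,.231)
pts=[onz(w,u,.07)[:2] for u in [(227,82),(355,78),(290,146.5),(240,128),(340,125),(346,42)]]
A=np.c_[2*np.array(pts),np.ones(len(pts))];b=(np.array(pts)**2).sum(1);x=np.linalg.lstsq(A,b,rcond=None)[0];print("tub",x[:2],np.sqrt(x[2]+x[:2]@x[:2]))
for u in [(210+38/4,410/4-10),(366,68)]: P("ear",u,.06)
P("right top",(295+314/6,160+465/6),.226)
P("fall stop",(134,194),.031);P("neck",(115,193),.031);P("neck",(100,191.5),.031);P("base top",(25,187.5),.031);P("base",(14,187.5),.031)
P("edge",(30,209.5),0);P("edge",(280,209.5),0)
for u in [(198,170),(265,165),(272,210),(200,212)]: P("note",u,.013)
for u in [(8,65),(45,65),(45,100)]: P("left bottle?",u,.0)
for u in [(60,107),(70,0),(228,105)]: P("sink",u,0)
# packed tops in scene
v=s["image"][120:230,240:400];cv2.imwrite("pics/s1tub.png",cv2.resize(v,None,fx=5,fy=5,interpolation=cv2.INTER_CUBIC))
```

```text
packed [ 0.5893 -0.0952  0.231 ]
packed [ 0.6345 -0.1381  0.231 ]
packed [ 0.6218 -0.202   0.231 ]
packed [ 0.5748 -0.1571  0.231 ]
tub [ 0.57203035 -0.15606352] 0.10345474441695304
ear [ 0.5587 -0.0409  0.06  ]
ear [ 0.5964 -0.2775  0.06  ]
right top [ 0.3732 -0.2256  0.226 ]
fall stop [0.3809 0.1389 0.031 ]
neck [0.3831 0.1763 0.031 ]
neck [0.3863 0.2059 0.031 ]
base top [0.3957 0.3627 0.031 ]
base [0.396  0.3874 0.031 ]
edge [0.3407 0.3909 0.    ]
edge [ 0.3399 -0.1387  0.    ]
note [0.4227 0.0166 0.013 ]
note [ 0.4316 -0.1108  0.013 ]
note [ 0.343  -0.1231  0.013 ]
note [0.339  0.0193 0.013 ]
left bottle? [0.6271 0.3751 0.    ]
left bottle? [0.6217 0.2969 0.    ]
left bottle? [0.559  0.3081 0.    ]
sink [0.5449 0.2793 0.    ]
sink [0.7287 0.2317 0.    ]
sink [ 0.5404 -0.0441  0.    ]
```

View pics/s1tub.png

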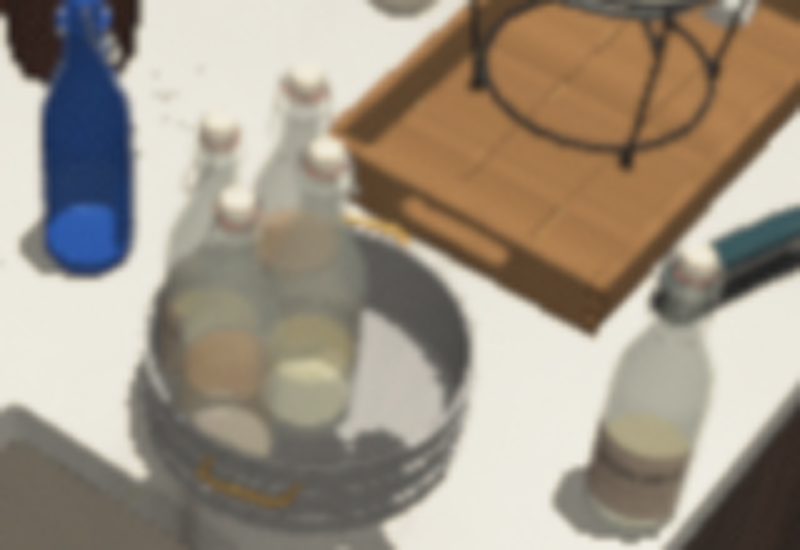

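Run:
```python
from h import *
w=ld("wrist1");s=ld("scene1")
for a,b in [((238.2,52.3),(240+237/5,120+207/5)),((278,6),(240+220/5,120+132/5)),((338.8,19.5),(240+305/5,120+80/5)),((295.8,66.3),(240+325/5,120+155/5)),((295+314/6,160+465/6),(240+698/5,120+265/5))]:
    p,e=tri(w,a,s,b);print(np.round(p,4),round(e,4))
print(read_t())
```

```text
[ 0.5899 -0.0944  0.2205] 0.0027
[ 0.6368 -0.1386  0.2174] 0.0038
[ 0.6243 -0.2045  0.2181] 0.0019
[ 0.5755 -0.1578  0.2217] 0.0011
[ 0.3698 -0.2271  0.215 ] 0.003
2.5583
```

Run:
```python
from h import *
a=np.array([-.063,-.998,0]);a/=np.linalg.norm(a);h=np.array([0,0,1.]);side=np.cross(h,a)
T=np.radians(40);d0=-np.cos(T)*h-np.sin(T)*a
g=np.array([.395,.364,.031])+.168*a; tcp=g+.019*d0
env.move_ptp(tcp-.11*d0,rpy(d0,side)); print(read_t())
env.move_l(tcp,rate=.2); print(read_t(),read_contact_force())
for n in ("scene","wrist"): shot(n,n+"2")
```

```text
4.2
4.9 [-0.03984122 -0.77704433  0.22143979]
```

View pics/wrist2.png

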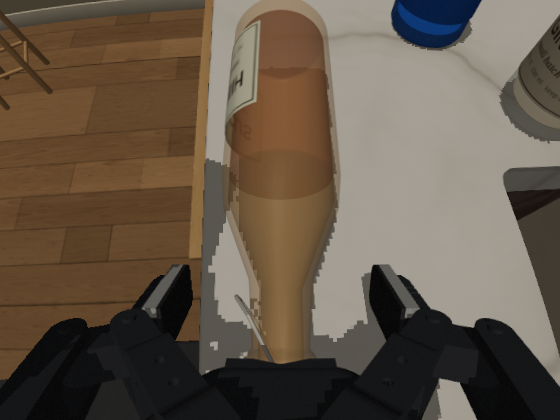

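View pics/scene2.png

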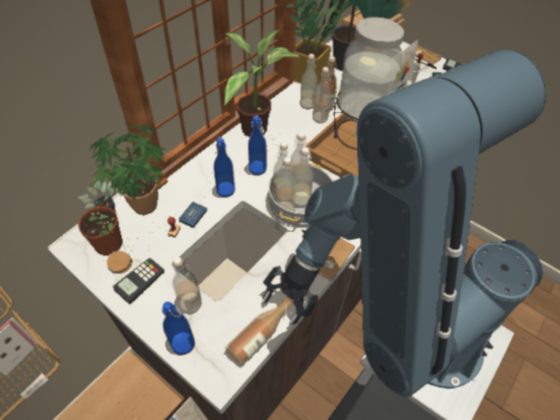

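Run:
```python
from h import *
a=np.array([-.063,-.998,0]);a/=np.linalg.norm(a);h=np.array([0,0,1.]);side=np.cross(h,a)
T=np.radians(40);d0=-np.cos(T)*h-np.sin(T)*a;d1=np.cos(T)*a-np.sin(T)*h
grip(.02); print(read_t(),read_gripper_width())
p=np.array(read_tool_pos())
env.move_l(p+[0,.0,.10],rate=.25); print(read_t(),read_contact_force())
env.move_l(np.array([.41,.23,.19])+.019*d1,rate=.12,rotation=rpy(d1,side)); print(read_t(),read_contact_force(),read_gripper_width())
for n in ("scene","top","wrist"): shot(n,n+"3")
```

```text
5.55 0.029424844806298686
6.1 [ 0.11185384  0.84997937 -4.54277807]
7.9833 [-0.75024687  0.35520927 -3.9693835 ] 0.029780823900783376
```

View pics/top3.png

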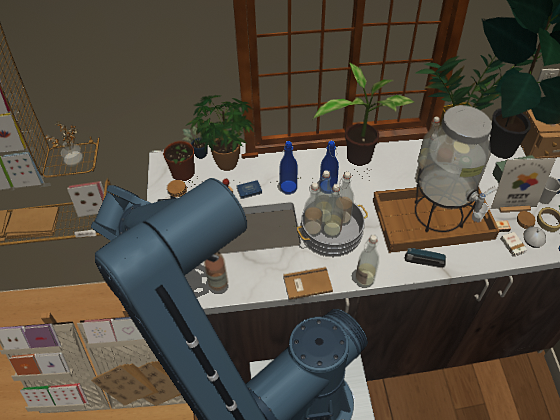

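View pics/scene3.png

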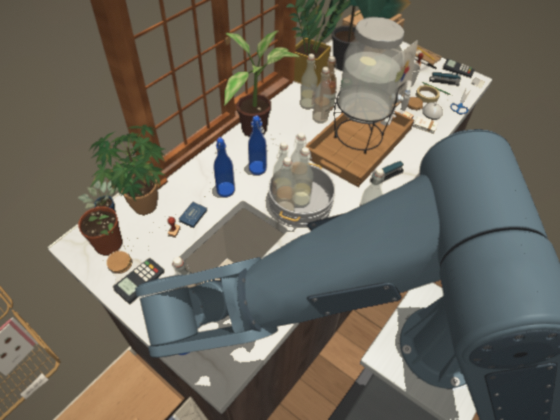

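Run:
```python
import cv2,numpy as np
a=cv2.imread("pics/top3.png")[200:320,150:330];b=cv2.imread("pics/wrist3.png")
a=cv2.resize(a,(630,420),interpolation=cv2.INTER_CUBIC)
cv2.imwrite("pics/c3.png",a)
```

```text
(no output)
```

View pics/c3.png

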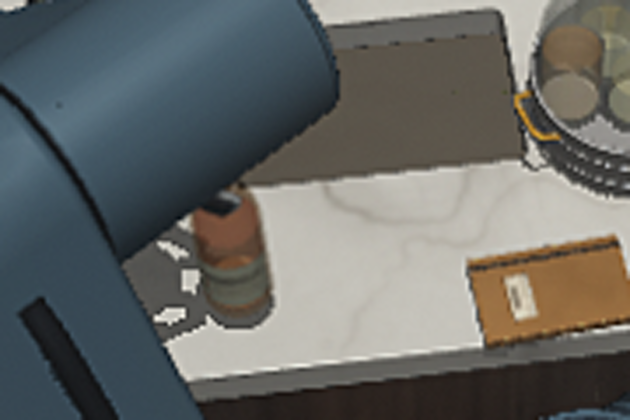

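View pics/wrist3.png

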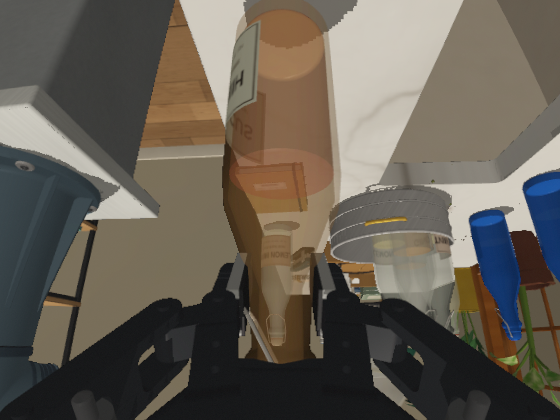

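Run:
```python
from h import *
p=np.array(read_tool_pos()); print(p)
r=env.move_l(p-[0,0,.03],rate=.05,threshold=3); q=np.array(read_tool_pos());print(read_t(),r,p[2]-q[2],read_contact_force(),read_wrist_torque())
```

```text
[0.40925467 0.21529891 0.17823771]
8.6083 True 0.022579072773725534 [1.19766349 0.90830177 4.11587857] [ 0.00802036 -0.07698191  0.11622599]
```

```bash
python3 - <<'E'
from h import *
grip(.07); print(read_t(),read_contact_force())
R=Rt.from_euler('xyz',read_tool_rot()).as_matrix(); d=R[:,2]
p=np.array(read_tool_pos())
env.move_l(p-.09*d,rate=.25); print(read_t(),d)
for n in ("scene","top","wrist"): shot(n,n+"4")
E
python3 - <<'E'
import cv2
b=cv2.resize(cv2.imread("pics/top4.png")[180:320,140:350],(630,420));cv2.imwrite("pics/c4.png",b)
E
```

```text
9.075 [0.71562717 0.20615503 0.13142256]
9.5833 [-0.04890807 -0.76496199 -0.64221582]
```

View pics/wrist4.png

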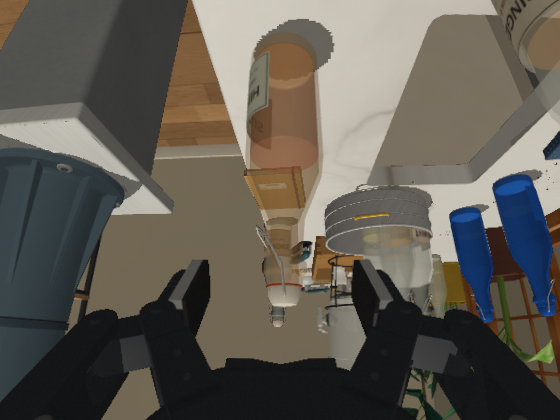

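View pics/c4.png

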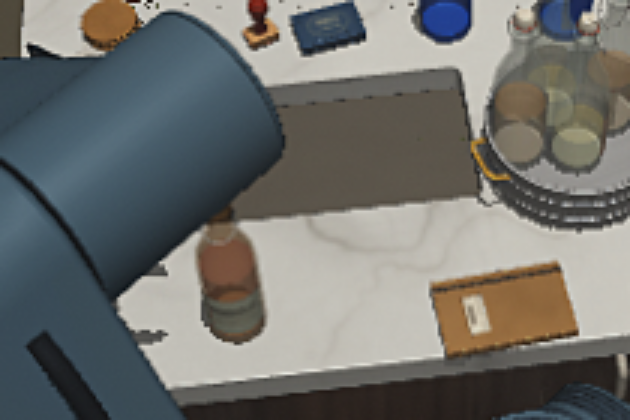

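Run:
```python
from h import *
p=np.array(read_tool_pos()); print(p)
env.move_l([p[0],p[1]-.02,.33],rate=.35); print(read_t())
env.move_ptp([.335,.22,.40],rpy([0,0,-1],[0,-1,0])); print(read_t())
for n in ("scene","top","wrist"): shot(n,n+"5")
a=ld("wrist5")["image"]
```

```text
[0.41238484 0.2823009  0.21127645]
10.225
11.3083
```

View pics/wrist5.png

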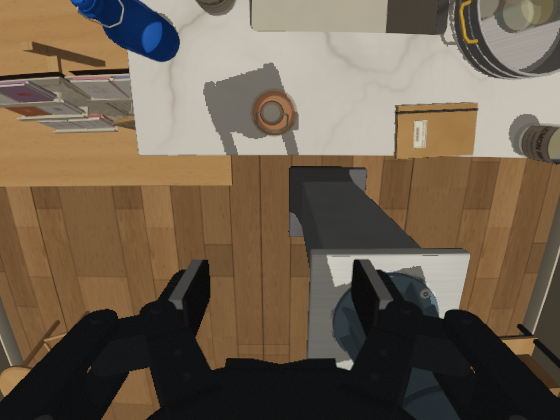

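View pics/scene5.png

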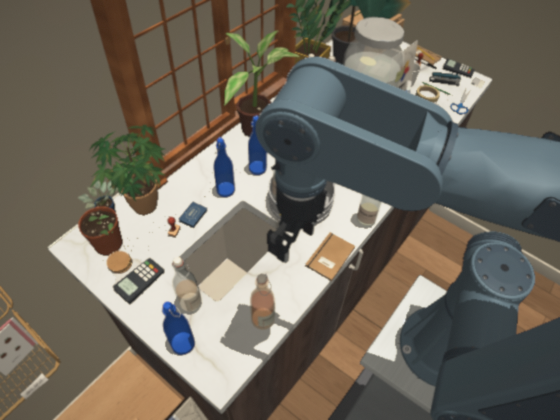

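Run:
```python
from h import *
w=ld("wrist5");a=w["image"]
v=cv2.resize(a[80:145,235:310],None,fx=8,fy=8,interpolation=cv2.INTER_CUBIC);cv2.imwrite("pics/c5.png",v)
v=cv2.resize(ld("scene5")["image"][260:340,230:300],None,fx=7,fy=7,interpolation=cv2.INTER_CUBIC);cv2.imwrite("pics/c5s.png",v)
```

```text
(no output)
```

View pics/c5.png

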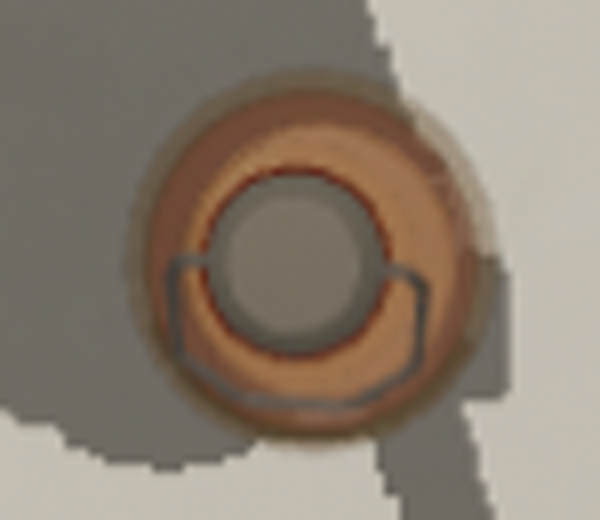

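View pics/c5s.png

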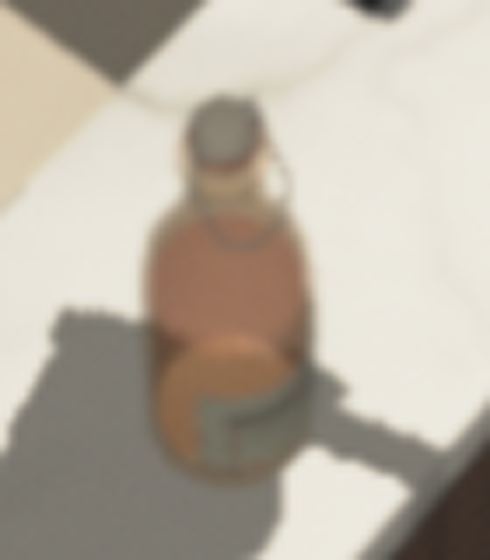

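Run:
```python
from h import *
w=ld("wrist5")
t=onz(w,(271.25,112.9),.226);b=onz(w,(274,111.9),.1);print(t,b)
x=np.array([.29,-.956,0])
for s in [(.41,.23),(.526,-.112)]:
    for z in (.2,.35): print(np.round(env.ik([*s,z],rpy([0,0,-1],[0,-1,0])),2),np.round(env.ik([*s,z],rpy([0,0,-1],x)),2))
print(read_q())
```

```text
[0.41050977 0.22941764 0.226     ] [0.41154797 0.22923855 0.1       ]
[ 0.26 -0.03  1.9   0.    1.27  1.83] [ 0.26 -0.03  1.9  -0.    1.27  1.53]
[ 0.26 -0.14  1.7   0.    1.58  1.83] [ 0.26 -0.14  1.7  -0.    1.58  1.53]
[-0.43  0.13  1.73 -0.    1.28  1.14] [-0.43  0.13  1.73 -0.    1.28  0.85]
[-0.43  0.02  1.54 -0.    1.58  1.14] [-0.43  0.02  1.54 -0.    1.58  0.85]
[ 2.83755034e-01 -3.18222595e-01  1.74721823e+00 -4.06795339e-04
  1.71578415e+00  1.85284222e+00]
```

Run:
```python
from h import *
x=[.29,-.956,0];o=rpy([0,0,-1],x)
env.move_ptp([.4105,.2293,.30],o); print(read_t())
env.move_l([.4105,.2293,.181],rate=.2); print(read_t(),read_contact_force())
grip(.02); print(read_t(),read_gripper_width())
env.move_l([.4105,.2293,.30],rate=.25); print(read_t(),read_contact_force())
env.move_l([.49,.0,.31],rate=.3); print(read_t())
for n in ("scene","top","wrist"): shot(n,n+"6")
```

```text
12.025
12.7667 [ 0.67724342 -0.37117529  0.86342175]
13.2083 0.02975817409824757
13.8333 [-0.17621035  0.43603307 -4.79741648]
14.7917
```

View pics/wrist6.png

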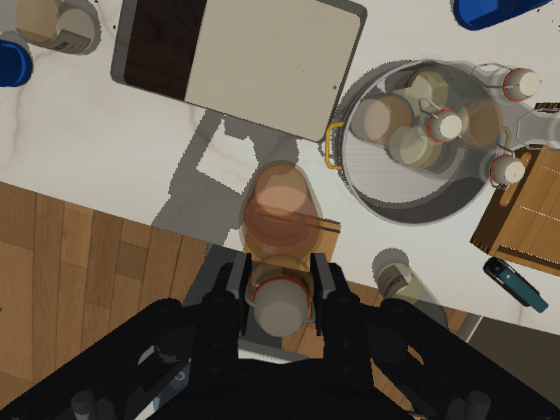

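View pics/scene6.png

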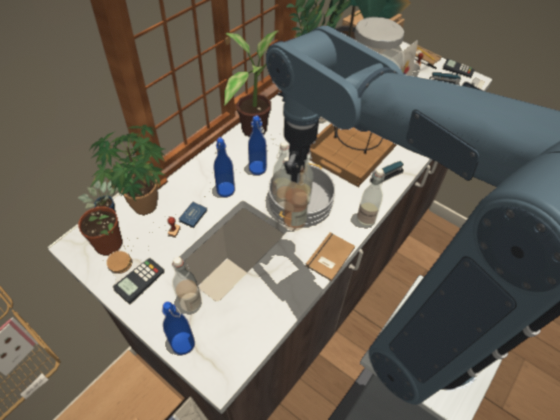

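Run:
```python
from h import *
w=ld("wrist6")
for n,p in dict(p4=(.5895,-.0948),p3=(.6355,-.1383),p2=(.623,-.203),mid=(.575,-.1575)).items():
    print(n,proj(w,[*p,.231]),proj(w,[*p,.005]))
print("A",proj(w,[.5251,-.1118,.005]),"held top",proj(w,[.49,0,.31+.045]),read_tool_pos())
v=cv2.resize(w["image"][50:230,320:560],(800,600),interpolation=cv2.INTER_CUBIC);cv2.imwrite("pics/c6.png",v)
```

```text
p4 [452.83362369 127.39277155] [367.92113746 119.74485645]
p3 [531.77584142  84.62016816] [408.66566703  97.1529475 ]
p2 [591.35592907 132.19500917] [446.22536182 120.82950837]
mid [516.43242197 173.15390587] [404.56097003 143.35898623]
A [362.781167   166.82051736] held top [285.64626858 325.30895526] [0.48948517 0.00155829 0.30972208]
```

View pics/c6.png

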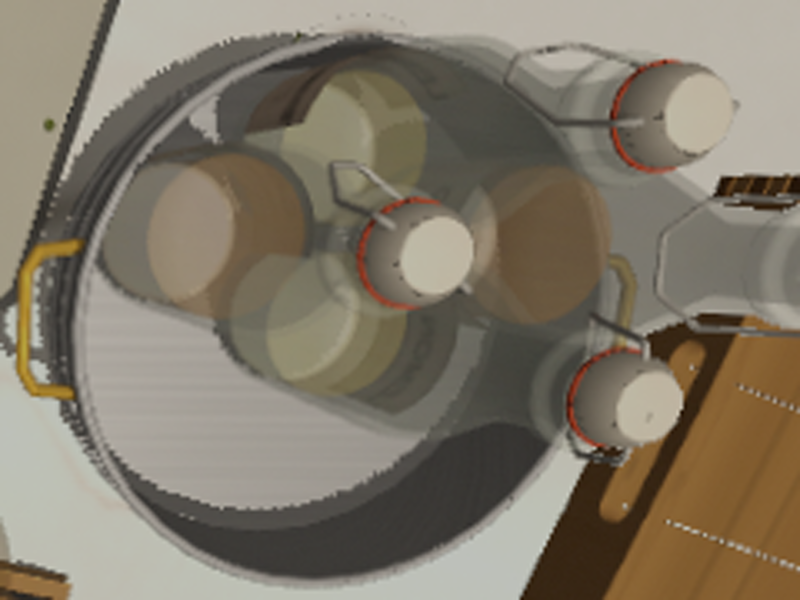

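Run:
```python
from h import *
A=[.5256,-.1123]
env.move_l([*A,.31],rate=.25); env.sleep(.15); print(read_t(),read_tool_pos(),read_contact_force())
w=shot("wrist","wrist7")
r=env.move_l([*A,.202],rate=.15,threshold=6); print(r,read_t(),read_contact_force())
if not r:
    r=env.move_l([*A,.180],rate=.04,threshold=3); print(r,read_t(),read_tool_pos(),read_contact_force())
shot("wrist","wrist8");shot("scene","scene8");shot("top","top8")
```

```text
15.7167 [ 0.52543569 -0.11116444  0.31008415] [ 0.34562167  0.28592148 -3.00698031]
False 16.6333 [ 0.7315631  -0.22912942 -3.17201212]
True 17.0667 [ 0.52575639 -0.11246891  0.18668406] [-0.19805518 -0.09250572  2.84643696]
```

View pics/wrist8.png

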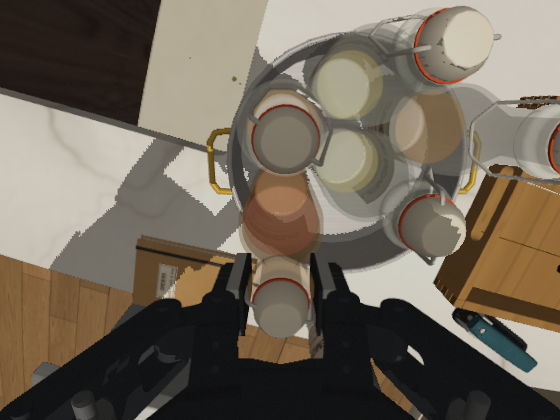

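View pics/scene8.png

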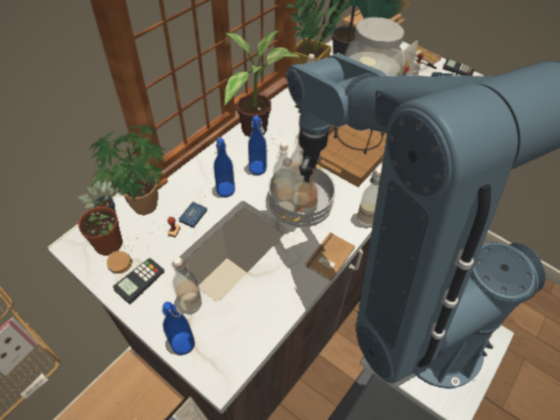

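Run:
```python
from h import *
grip(.05); print(read_t(),read_gripper_width(),read_contact_force())
p=np.array(read_tool_pos())
env.move_l([.5256,-.1123,.30],rate=.25); print(read_t())
env.move_ptp([.32,-.20,.38],rpy([0,0,-1],[0,-1,0])); env.sleep(.1);print(read_t())
for n in ("scene","top","wrist"): shot(n,n+"9")
grip(.07)
```

```text
17.55 0.04997306261407059 [-0.35569679 -0.03695346  0.1742853 ]
18.1583
19.2
```

View pics/wrist9.png

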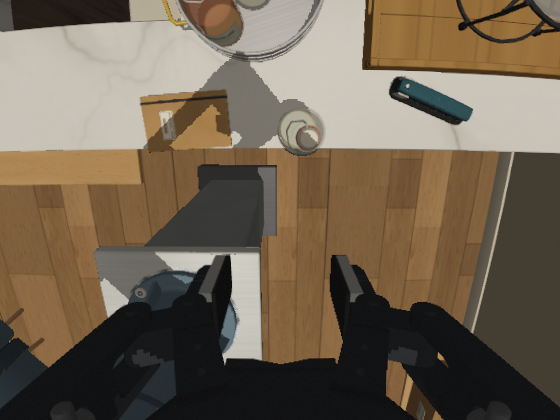

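View pics/scene9.png

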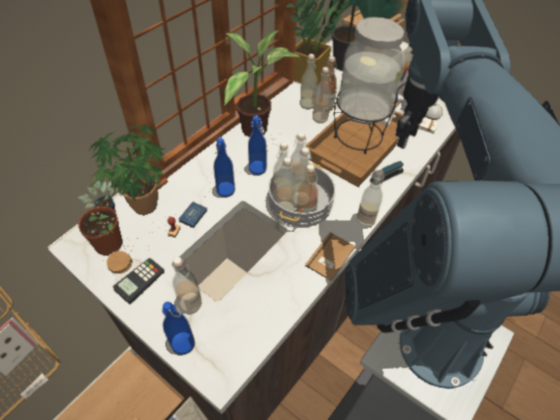

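Run:
```python
from h import *
w=ld("wrist9")
v=cv2.resize(w["image"][95:165,265:340],None,fx=8,fy=8,interpolation=cv2.INTER_CUBIC);cv2.imwrite("pics/c9.png",v)
print(proj(w,[.3732,-.2256,.226]),proj(w,[.3698,-.2271,.226]))
s=ld("scene9");cv2.imwrite("pics/c9s.png",cv2.resize(s["image"][120:230,240:400],None,fx=5,fy=5,interpolation=cv2.INTER_CUBIC))
```

```text
[308.93574802 138.75004986] [310.43741747 142.42959139]
```

View pics/c9.png

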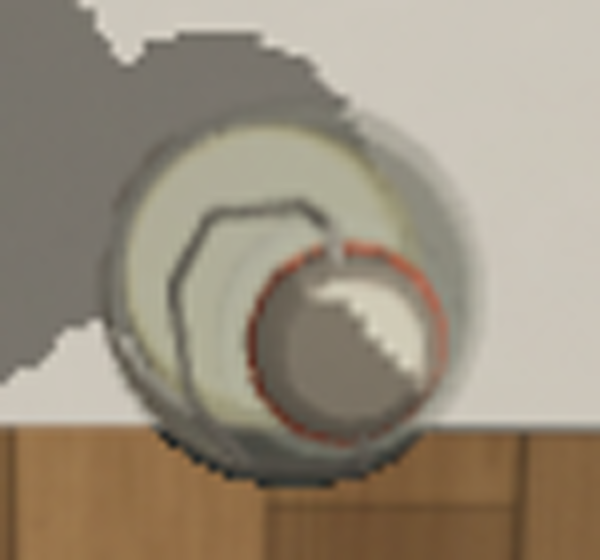

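View pics/c9s.png

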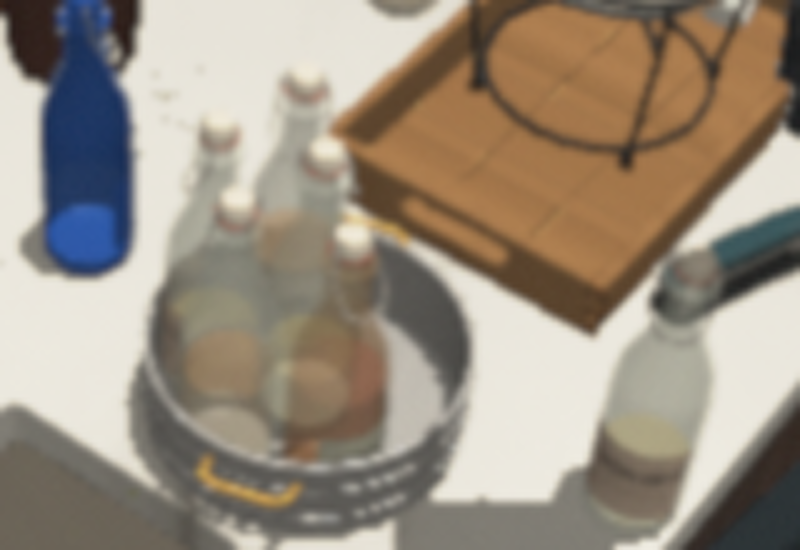

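Run:
```python
from h import *
x=[.276,-.961,0];o=rpy([0,0,-1],x);P=[.3735,-.226];C=[.5577,-.2206]
env.move_ptp([*P,.29],o)
env.move_l([*P,.181],rate=.2); print(read_t(),read_contact_force())
grip(.02); print(read_t(),read_gripper_width())
env.move_l([*P,.31],rate=.25); print(read_t(),read_contact_force())
env.move_l([*C,.31],rate=.25); env.sleep(.2); print(read_t(),read_tool_pos(),read_contact_force())
for n in ("scene","top","wrist"): shot(n,n+"10")
```

```text
20.8833 [ 0.20825851 -0.6233704   1.0226299 ]
21.325 0.029738179439773655
21.9917 [ 0.31329836  0.1043373  -4.97169812]
23.075 [ 0.5568419  -0.22084956  0.31027551] [-0.27312124 -0.30009695 -4.29168073]
```

View pics/wrist10.png

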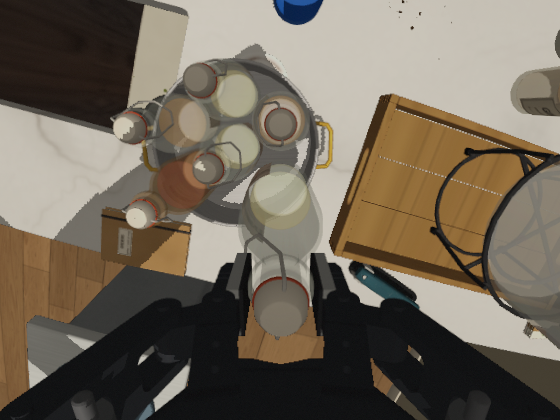

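View pics/scene10.png

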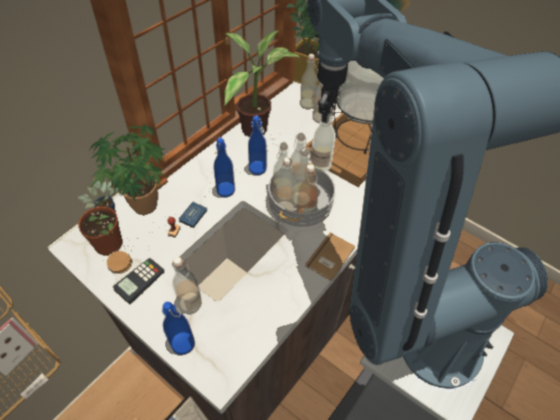

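View pics/top10.png

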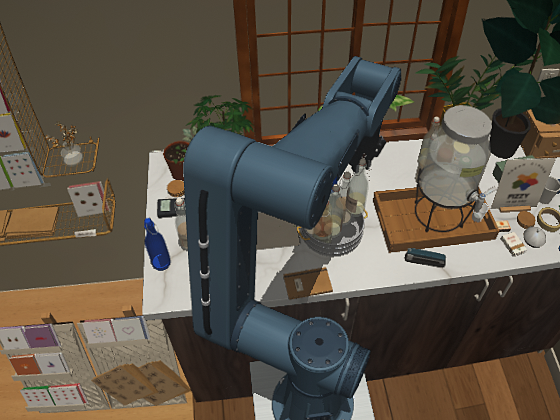

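Run:
```python
from h import *
w=ld("wrist10")
v=cv2.resize(w["image"][50:240,100:340],(760,600),interpolation=cv2.INTER_CUBIC);cv2.imwrite("pics/c10.png",v)
```

```text
(no output)
```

View pics/c10.png

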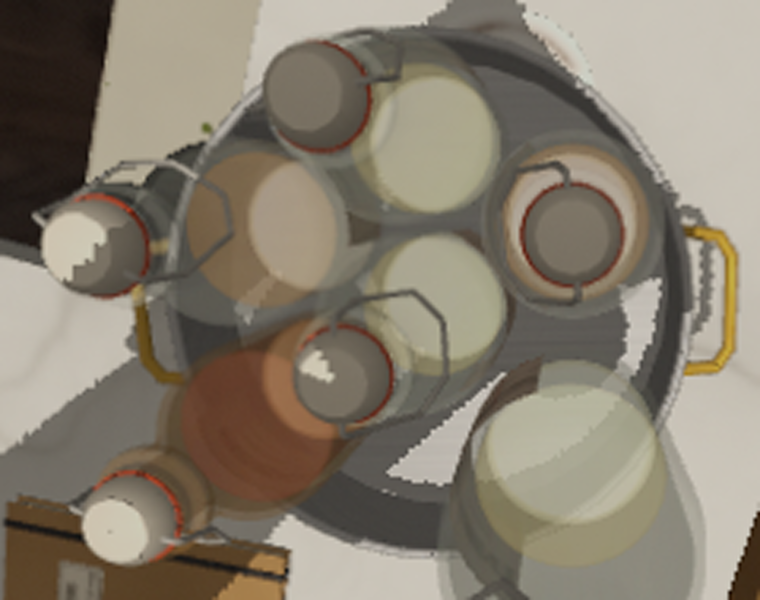

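Run:
```python
from h import *
w=ld("wrist10")
for n,(u,v) in dict(p4=(78,245),p3=(310,92),p2=(573,235),mid=(333,375),A=(115,530)).items():
    print(n,np.round(onz(w,(100+u*240/760,50+v*190/600),.231),4))
b=[onz(w,(100+u*240/760,50+v*190/600),.07)[:2] for u,v in [(172,300),(686,300),(420,553),(560,500),(640,130),(250,95)]]
A=np.c_[2*np.array(b),np.ones(len(b))];y=(np.array(b)**2).sum(1);x=np.linalg.lstsq(A,y,rcond=None)[0];print(x[:2],np.sqrt(x[2]+x[:2]@x[:2]))
# body circle p2: center (572,230)
```

```text
p4 [ 0.5914 -0.0957  0.231 ]
p3 [ 0.6365 -0.1399  0.231 ]
p2 [ 0.6229 -0.202   0.231 ]
mid [ 0.578  -0.1577  0.231 ]
A [ 0.5263 -0.1139  0.231 ]
[ 0.57858488 -0.15621254] 0.10013004042913273
```

Run:
```python
from h import *
C=[.5595,-.2205]
env.move_l([*C,.29],rate=.1)
r=env.move_l([*C,.202],rate=.15,threshold=6); print(r,read_t(),read_contact_force())
if not r:
    r=env.move_l([*C,.180],rate=.04,threshold=3); print(r,read_t(),read_tool_pos(),read_contact_force())
shot("wrist","wrist11")
```

```text
False 24.3083 [ 0.24275157 -0.98914566 -3.40248745]
True 24.7417 [ 0.55978385 -0.22073391  0.18663557] [ 0.42292688 -0.02341003  0.89656712]
```

View pics/wrist11.png

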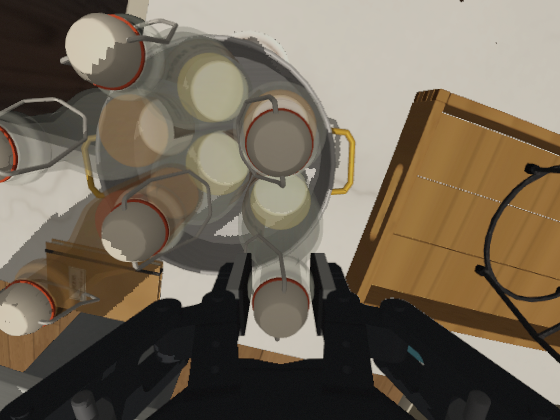

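Run:
```python
from h import *
grip(.05); print(read_t(),read_contact_force())
p=np.array(read_tool_pos())
env.move_l([p[0],p[1],.38],rate=.3); print(read_t())
env.move_ptp([.50,.30,.40],rpy([0,0,-1],[0,-1,0])); env.sleep(.1);print(read_t())
for n in ("scene","top","wrist"): shot(n,n+"12")
grip(.07)
w=ld("wrist12");print(proj(w,[.588,.319,.226]))
```

```text
25.125 [-0.50145741  0.16901911 -0.55869655]
25.925
27.9167
[260.42930093 100.77656772]
```

View pics/wrist12.png

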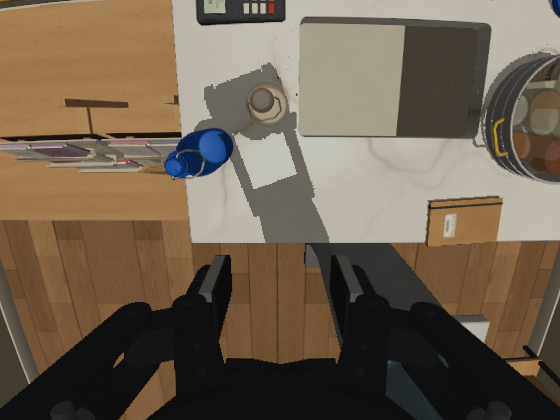

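View pics/top12.png

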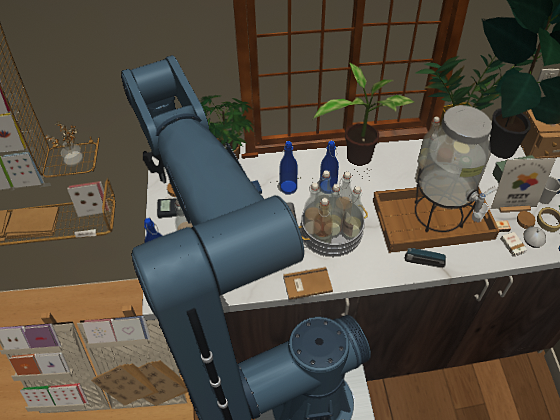

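Run:
```python
from h import *
w=ld("wrist12")
cv2.imwrite("pics/c12.png",cv2.resize(w["image"][75:130,235:300],None,fx=9,fy=9,interpolation=cv2.INTER_CUBIC))
t=ld("top12");cv2.imwrite("pics/c12t.png",cv2.resize(t["image"][160:270,280:390],None,fx=5,fy=5,interpolation=cv2.INTER_CUBIC))
```

```text
(no output)
```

View pics/c12.png

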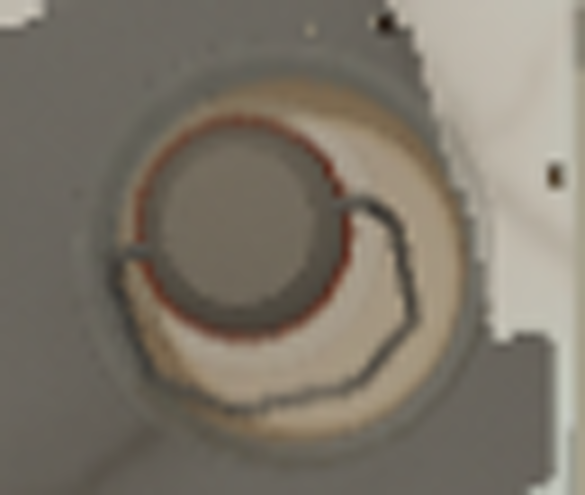

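View pics/c12t.png

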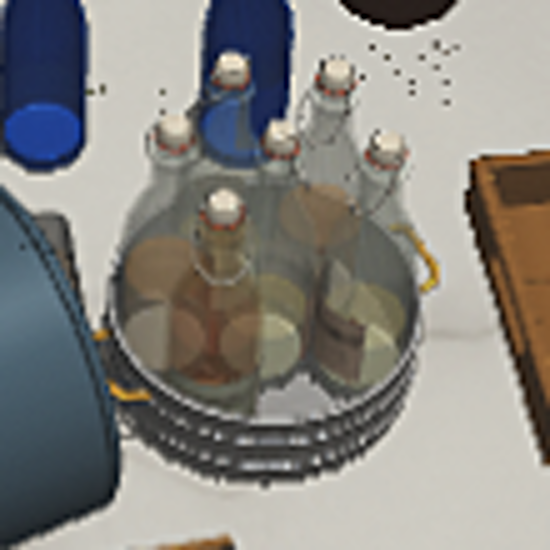

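Run:
```python
from h import *
w=ld("wrist12");P=onz(w,(261.3,98.9),.226)[:2];print(P)
yaw=np.radians(-14);x=[np.cos(yaw),np.sin(yaw),0];o=rpy([0,0,-1],x)
xp=[.29,-.956,0]
print(env.ik([*P,.181],o),env.ik([.513,-.175,.19],o))
env.move_ptp([*P,.30],rpy([0,0,-1],xp))
env.move_l([*P,.181],rate=.2); print(read_t(),read_contact_force())
grip(.02); print(read_t(),read_gripper_width())
env.move_l([*P,.31],rate=.25); print(read_t(),read_contact_force())
env.move_ptp([.42,-.175,.315],o); env.sleep(.2); print(read_t(),read_tool_pos(),read_contact_force())
for n in ("scene","top","wrist"): shot(n,n+"13")
```

```text
[0.58974606 0.31812276]
[ 3.17967443e-01  4.30745243e-01  1.39328202e+00 -4.44089210e-16
  1.31756539e+00  5.62313538e-01] [-5.47831987e-01  1.48689667e-01  1.73100269e+00 -4.44089210e-16
  1.26190030e+00 -3.03485892e-01]
29.7417 [ 0.29516006 -0.76105584  0.68638744]
30.1833 0.030040562895137644
30.85 [-0.34954739  0.05653863 -4.57271398]
32.9417 [ 0.42029307 -0.17462594  0.3149361 ] [ 0.2417362  -0.38849965 -3.52434637]
```

View pics/wrist13.png

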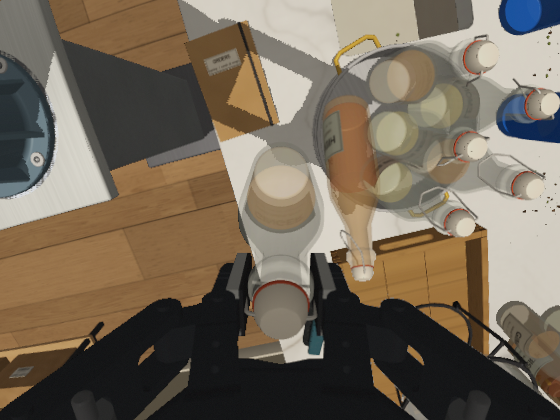

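View pics/scene13.png

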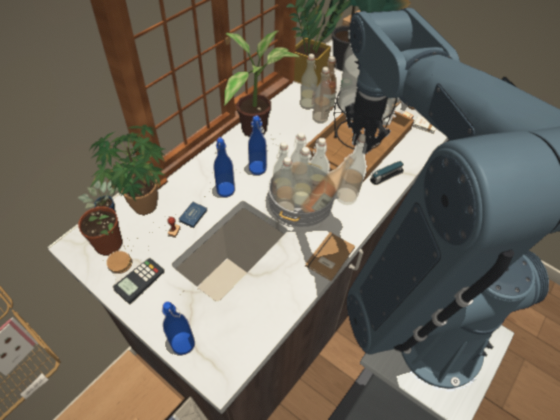

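View pics/top13.png

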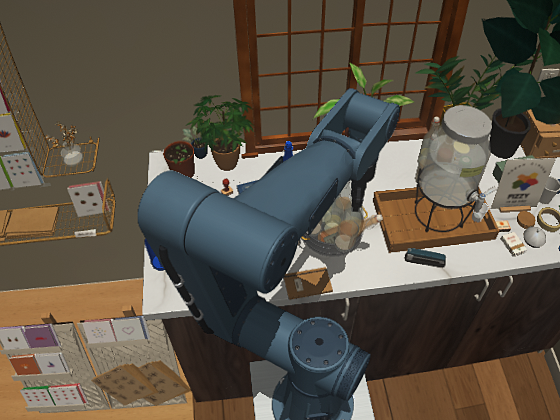

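I used a joint-space move here, and it arced over the tub. The carried bottle hit the amber one, which now leans in the tub. I'll look closely before trying to fix it.

Run:
```python
from h import *
w=ld("wrist13")
cv2.imwrite("pics/c13.png",cv2.resize(w["image"][30:290,300:560],(600,600),interpolation=cv2.INTER_CUBIC))
t=ld("scene13");cv2.imwrite("pics/c13s.png",cv2.resize(t["image"][120:230,240:400],None,fx=5,fy=5,interpolation=cv2.INTER_CUBIC))
t=ld("top13");cv2.imwrite("pics/c13t.png",cv2.resize(t["image"][170:270,290:400],None,fx=6,fy=6,interpolation=cv2.INTER_CUBIC))
```

```text
(no output)
```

View pics/c13.png

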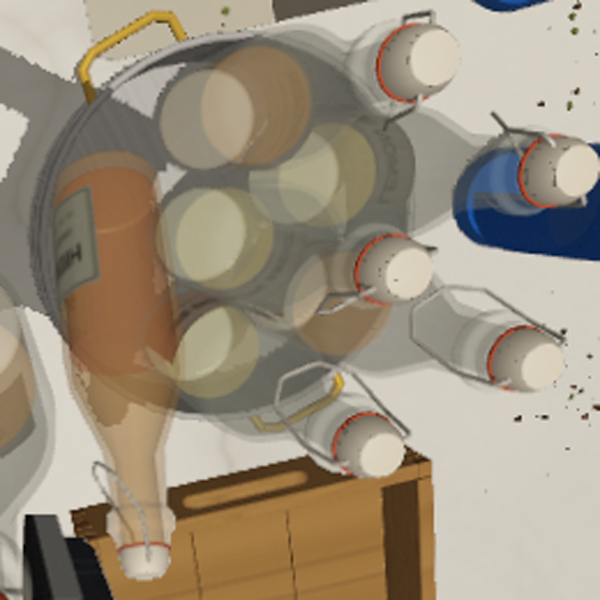

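View pics/c13s.png

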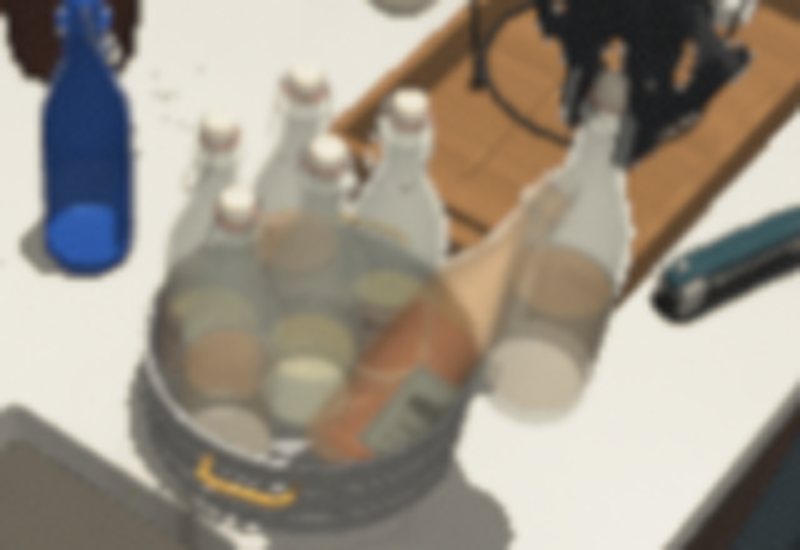

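View pics/c13t.png

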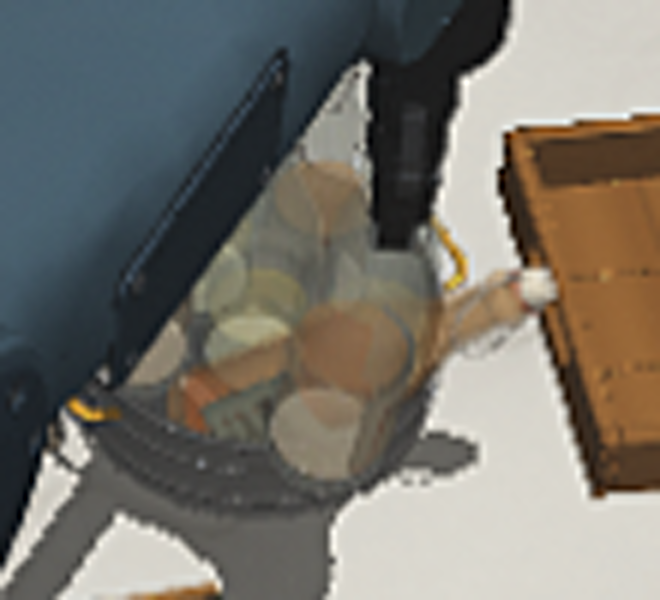

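Run:
```python
from h import *
p=np.array(read_tool_pos());
env.move_l([.42,.13,.31],rate=.3)
r=env.move_l([.42,.13,.197],rate=.2,threshold=6)
r2=env.move_l([.42,.13,.172],rate=.05,threshold=3) if not r else None
print(r,r2,read_t(),read_tool_pos(),read_contact_force())
grip(.07)
env.move_l([.42,.13,.30],rate=.3)
env.move_ptp([.42,.05,.42],rpy([0,0,-1],[0,-1,0])); print(read_t())
env.sleep(.1)
for n in ("scene","top","wrist"): shot(n,n+"14")
t=ld("scene14");cv2.imwrite("pics/c14s.png",cv2.resize(t["image"][120:230,240:400],None,fx=5,fy=5,interpolation=cv2.INTER_CUBIC))
t=ld("top14");cv2.imwrite("pics/c14t.png",cv2.resize(t["image"][170:270,290:400],None,fx=6,fy=6,interpolation=cv2.INTER_CUBIC))
```

```text
False True 35.3417 [0.42155254 0.13013299 0.18431916] [-1.11308368  0.73522582  4.1571373 ]
37.4
```

View pics/wrist14.png

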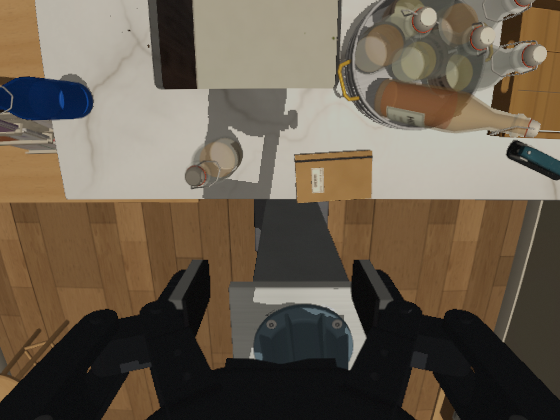

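View pics/c14s.png

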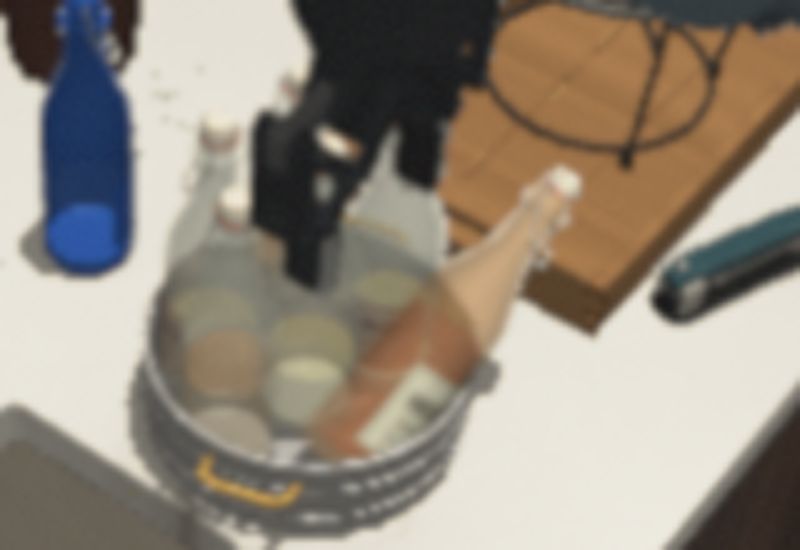

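View pics/c14t.png

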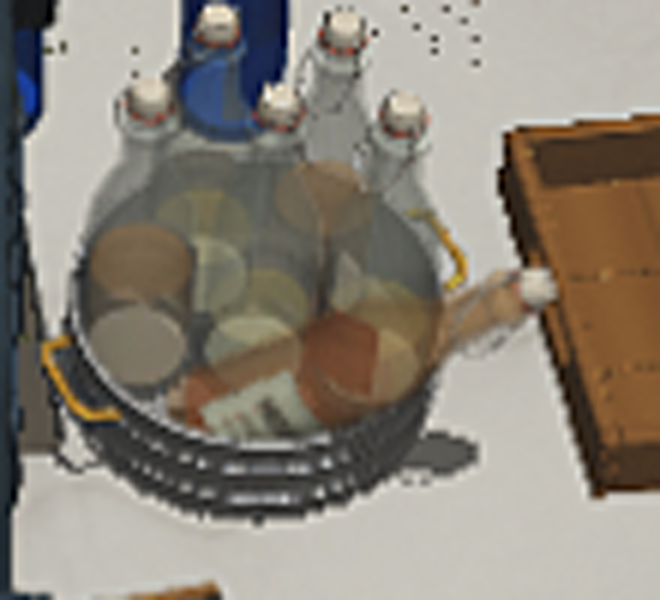

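View pics/scene14.png

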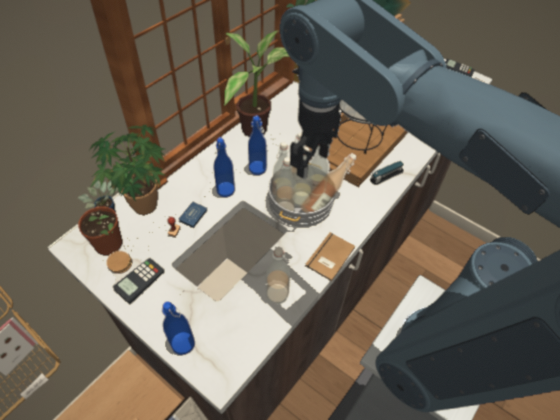

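Run:
```python
from h import *
w=ld("wrist14");s=ld("scene14");t=ld("top14")
W=(538,127);S=(353.6,156.4);T=(380,217.5)
print("stop",tri(w,W,s,S),tri(s,S,t,T),tri(w,W,t,T))
W=(377,98);S=(305.5,207);T=(321,236.5)
print("base",tri(w,W,s,S),tri(s,S,t,T),tri(w,W,t,T))
cv2.imwrite("pics/c14w.png",cv2.resize(w["image"][0:160,330:560],(805,560),interpolation=cv2.INTER_CUBIC))
```

```text
stop (array([ 0.48492544, -0.29032485,  0.15919499]), np.float64(0.002482319651485966)) (array([ 0.47946515, -0.27656735,  0.17169674]), np.float64(0.00020066748617275664)) (array([ 0.48372616, -0.27975991,  0.16960099]), np.float64(0.005634794484810985))
base (array([ 0.51691107, -0.09423116,  0.07802339]), np.float64(0.003554538960704899)) (array([ 0.52225912, -0.10840239,  0.05627954]), np.float64(0.006082669628522108)) (array([ 0.51996529, -0.10396964,  0.05291672]), np.float64(0.006987745626352247))
```

View pics/c14w.png

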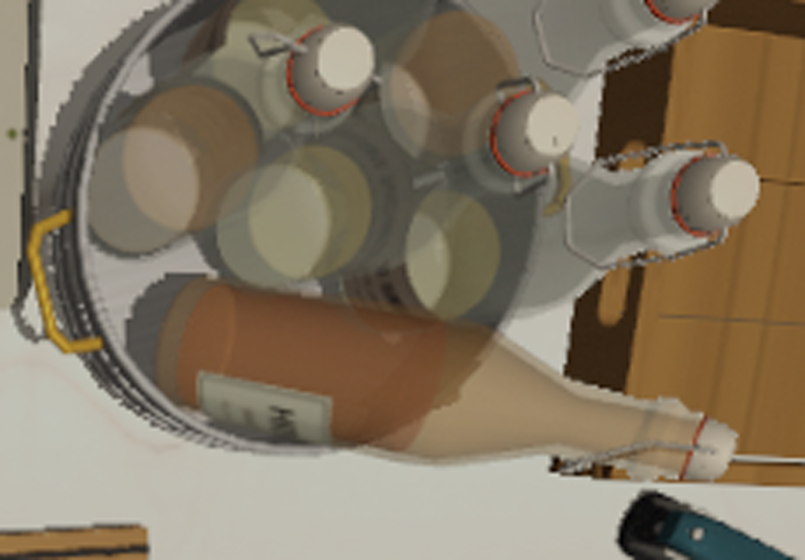

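Run:
```python
from h import *
w=ld("wrist1");t=ld("top12")
P=lambda n,c,uv,z:print(n,np.round(onz(c,uv,z),3))
P("tray corner",w,(383,150),.04);P("tray",w,(558,152),.04)
P("foot",t,(447,236),.02);P("foot",t,(474,222),.02);P("jar near",t,(450,205),.12);P("jarbot",w,(545,138),.15);P("jar left",w,(503,80),.2)
Bc=np.array([.522,-.106,.031]);st=np.array([.481,-.282,.168]);a=(st-Bc);print(np.linalg.norm(a));a/=np.linalg.norm(a);print(a)
side=np.cross([0,0,1],a);side/=np.linalg.norm(side)
g=Bc+.195*a;
for sx in (1,-1):
    o=rpy(-a,sx*side)
    for k in (0,.05,.1):
        q=env.ik(g-.019*a+k*a,o);print(sx,k,None if q is None else np.round(q,2))
    q=env.ik([.43,-.19,.3],rpy([0,0,-1],sx*side));print(np.round(q,2) if q is not None else None)
print(proj(w,[.373,-.226,.226]),np.round(read_q(),2))
```

```text
tray corner [ 0.463 -0.322  0.04 ]
tray [ 0.465 -0.664  0.04 ]
foot [ 0.488 -0.532  0.02 ]
foot [ 0.532 -0.647  0.02 ]
jar near [ 0.539 -0.536  0.12 ]
jarbot [ 0.497 -0.532  0.15 ]
jar left [ 0.569 -0.415  0.2  ]
0.2267730142675711
[-0.18079753 -0.77610645  0.60412832]
1 0 [-1.03  0.61  1.52  0.6   1.74 -0.93]
1 0.05 [-1.07  0.61  1.44  0.58  1.82 -0.91]
1 0.1 [-1.11  0.62  1.36  0.57  1.9  -0.9 ]
[-0.67 -0.11  1.77 -0.    1.48 -0.44]
-1 0 [-1.03  0.61  1.52  0.6   1.74  2.22]
-1 0.05 [-1.07  0.61  1.44  0.58  1.82  2.23]
-1 0.1 [-1.11  0.62  1.36  0.57  1.9   2.24]
[-0.67 -0.11  1.77  0.    1.48  2.7 ]
[347.59731415 237.64777129] [-0.16 -0.27  1.67 -0.    1.74  1.41]
```

```bash
cat >> h.py <<'E'
Bc=np.array([.522,-.106,.031]);_st=np.array([.481,-.282,.168]);am=(_st-Bc)/np.linalg.norm(_st-Bc);sd=np.cross([0,0,1],am);sd/=np.linalg.norm(sd)
AL=np.radians(25)
def inplane(ang): # tool dir rotated about sd by ang from -axis; axis elevation e
    return None
def tool_for(axis,side,al=AL):  # tool z = -axis rotated by al about side (towards steeper)
    v=Rt.from_rotvec(np.array(side)*al).apply(-np.array(axis)); w_=Rt.from_rotvec(-np.array(side)*al).apply(-np.array(axis)); return v,w_
E
python3 - <<'E'
from h import *
v,w_=tool_for(am,sd);print(v,w_)
v,w_=tool_for([0,0,1],sd);print(v,w_)
E
```

```text
[ 0.22178416  0.95204906 -0.21074718] [ 0.10593226  0.45473359 -0.88430522]
[ 0.09588352  0.41159755 -0.90630779] [-0.09588352 -0.41159755 -0.90630779]
```

Run:
```python
from h import *
d0=tool_for(am,sd)[1];g=Bc+.185*am
A=np.array([.5258,-.1118,.005+.185])
for sx in (1,-1):
    print(sx)
    for k,z in ((.12,0),(0,0),(0,.09)):
        q=env.ik(g+.019*d0-k*d0+[0,0,z],rpy(d0,sx*sd));print(None if q is None else np.round(q,2))
    for yr,pos in ((0,[.43,-.2,.32]),(30,[.43,-.2,.32]),(60,[.43,-.15,.32]),(60,A+[0,0,.13]),(60,A),(30,A),(0,A)):
        s2=Rt.from_euler('z',np.radians(yr)).apply(sd);d1=tool_for([0,0,1],s2)[1]
        q=env.ik(np.array(pos)+.019*d1,rpy(d1,sx*s2));print(yr,None if q is None else np.round(q,2))
```

```text
1
[-0.97  0.32  1.51  0.35  1.65 -0.77]
[-0.9   0.39  1.65  0.38  1.43 -0.79]
[-0.9   0.28  1.6   0.37  1.58 -0.73]
0 [-0.42 -0.11  1.82 -0.44  1.36 -0.11]
30 [-0.5  -0.27  1.96 -0.33  1.16 -0.7 ]
60 [-0.54 -0.44  2.07 -0.1   1.08 -1.33]
60 [-0.33 -0.19  1.89 -0.2   1.05 -1.09]
60 [-0.33 -0.04  2.03 -0.25  0.76 -1.  ]
30 [-0.22  0.09  1.9  -0.46  0.98 -0.29]
0 [-0.19  0.23  1.74 -0.47  1.23  0.21]
-1
[-0.97  0.32  1.51  0.35  1.65  2.37]
[-0.9   0.39  1.65  0.38  1.43  2.35]
[-0.9   0.28  1.6   0.37  1.58  2.41]
0 [-0.42 -0.11  1.82 -0.44  1.36  3.03]
30 [-0.5  -0.27  1.96 -0.33  1.16  2.44]
60 [-0.54 -0.44  2.07 -0.1   1.08  1.82]
60 [-0.33 -0.19  1.89 -0.2   1.05  2.06]
60 [-0.33 -0.04  2.03 -0.25  0.76  2.14]
30 [-0.22  0.09  1.9  -0.46  0.98  2.85]
0 [-0.19  0.23  1.74 -0.47  1.23 -2.93]
```

Run:
```python
from h import *
d0=tool_for(am,sd)[1];g=Bc+.185*am;tcp=g+.019*d0
env.move_ptp(tcp-.11*d0,rpy(d0,sd)); print(read_t(),read_contact_force())
shot("wrist","wrist15")
```

```text
39.5333 [ 0.4472592  -0.01903926  0.64892738]
```

View pics/wrist15.png

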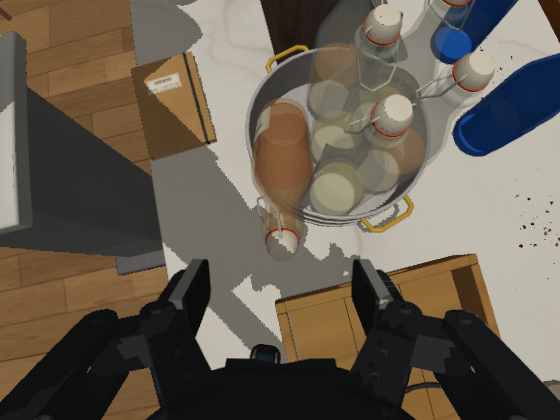

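Run:
```python
from h import *
w=ld("wrist15")
for n,p in dict(p4=(.5905,-.0953),p3=(.636,-.139),p2=(.6228,-.2025),mid=(.576,-.1575),C=(.5597,-.2205)).items(): print(n,proj(w,[*p,.231]),proj(w,[*p,.005]))
print(proj(w,Bc+.226*am),proj(w,Bc+.125*am))
```

```text
p4 [377.36932508 -65.58016256] [328.37191862 104.33696352]
p3 [463.9397156  -24.37915392] [369.80721377 126.75193846]
p2 [484.47032062  60.98362364] [374.06123024 173.51756468]
mid [387.38053432  10.2001222 ] [330.05612887 148.8961569 ]
C [394.97316452 107.17313895] [330.47201245 197.64427306]
[280.86068493 254.33967694] [280.75229803 170.32215399]
```

Run:
```python
from h import *
d0=tool_for(am,sd)[1];g=Bc+.185*am;tcp=g+.019*d0
r=env.move_l(tcp,rate=.2,threshold=10); print(r,read_t(),read_contact_force())
if not r:
    grip(.02); print(read_t(),read_gripper_width(),read_contact_force())
    env.move_l(tcp+[0,0,.09],rate=.18); print(read_t(),read_contact_force(),read_gripper_width())
for n in ("scene","top","wrist"): shot(n,n+"16")
```

```text
False 40.2833 [-0.0138396   0.26197394 -0.23006705]
40.725 0.029789228916459277 [ 1.26329882 -0.54745823  3.3279233 ]
41.375 [-0.9590171   0.31328154 -4.40888997] 0.029789024181156233
```

View pics/wrist16.png

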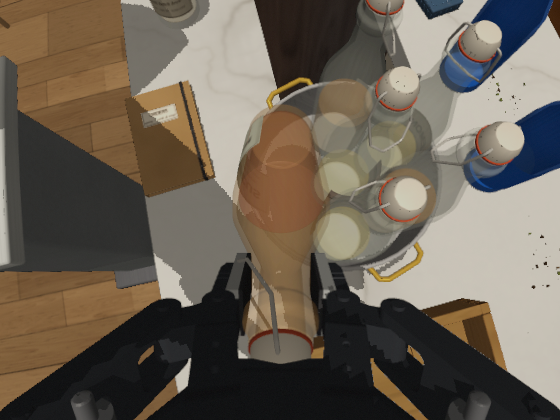

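View pics/scene16.png

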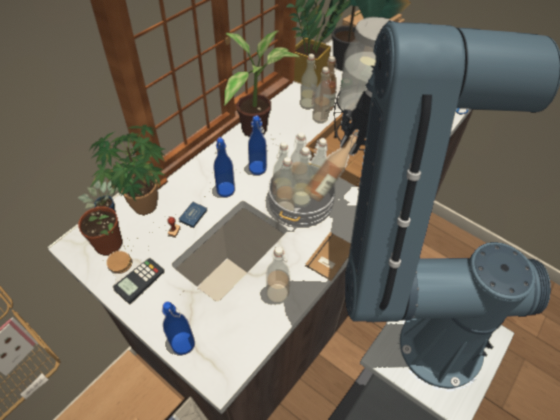

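Run:
```python
from h import *
s2=Rt.from_euler('z',np.radians(60)).apply(sd);d1=tool_for([0,0,1],s2)[1]
env.move_l(np.array([.425,-.16,.325])+.019*d1,rate=.09,rotation=rpy(d1,s2)); env.sleep(.15); print(read_t(),read_contact_force())
for n in ("scene","top","wrist"): shot(n,n+"17")
for n,(x0,y0) in dict(scene=(260,120),top=(270,150)).items():
    cv2.imwrite(f"pics/c17{n}.png",cv2.resize(ld(n+"17")["image"][y0:y0+130,x0:x0+150],None,fx=4,fy=4,interpolation=cv2.INTER_CUBIC))
```

```text
43.3 [ 0.032668   -0.6348345  -3.84113562]
```

View pics/wrist17.png

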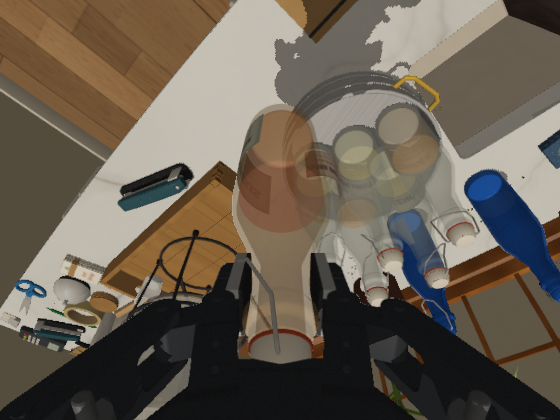

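View pics/c17scene.png

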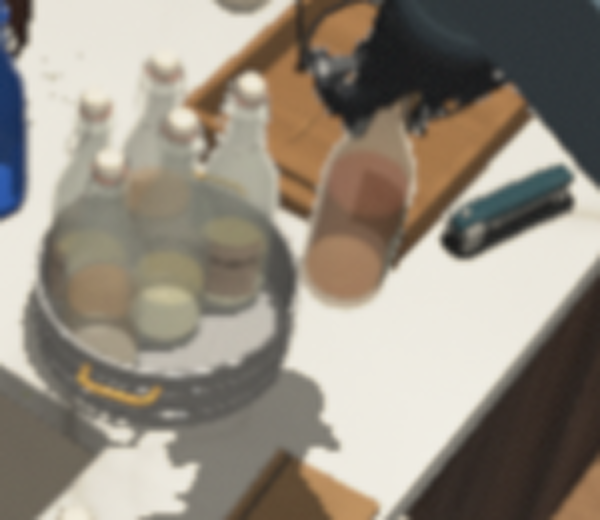

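View pics/c17top.png

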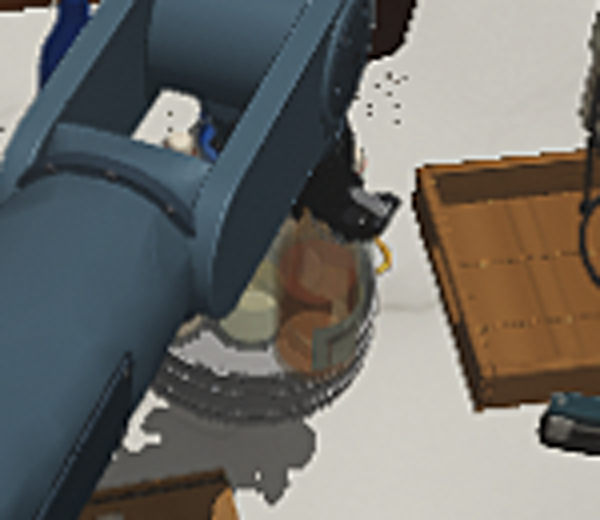

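Run:
```python
from h import *
s=ld("scene17");w=ld("wrist17");t=ld("top17")
R=Rt.from_euler('xyz',read_tool_rot()).as_matrix();g=np.array(read_tool_pos())-.019*R[:,2];print(g)
# axis by in-hand prediction
for n,c,off in (("s",s,(260,120)),("t",t,(270,150))):
    for z in (.185,.15,.06,0-.0):
        p=g.copy();p[2]-= .185-z; u=proj(c,p);print(n,z,u,(u-off)*4)
print([proj(w,g-[0,0,.185-z]) for z in (0,.125)])
# same wrist prediction for first stand-up picture: camera-fixed axis of bottle from wrist16 vs wrist17
```

```text
[ 0.42501208 -0.16025339  0.32473321]
s 0.185 [356.3240629  147.19280583] [385.29625161 108.7712233 ]
s 0.15 [354.25754713 157.19730795] [377.03018852 148.78923181]
s 0.06 [349.31619422 180.92733261] [357.26477688 243.70933043]
s 0.0 [346.29482105 195.30818419] [345.17928419 301.23273677]
t 0.185 [350.53922107 201.9663522 ] [322.15688427 207.86540881]
t 0.15 [349.46701858 210.23651392] [317.86807432 240.94605569]
t 0.06 [346.85468019 230.18035806] [307.41872077 320.72143225]
t 0.0 [345.2219865 242.5011166] [300.887946   370.00446642]
[array([280.69299354, 112.40826409]), array([280.98640387, 203.34221407])]
```

Run:
```python
from h import *
s=ld("scene17");t=ld("top17");w=ld("wrist17")
print(tri(s,(345.75,187.75),t,(350.5,234.5)))
print(tri(s,(345.75,187.75),w,(281,125)),tri(t,(350.5,234.5),w,(281,125)))
cv2.imwrite("pics/c17w.png",cv2.resize(w["image"][80:370,180:380],(552,800),interpolation=cv2.INTER_CUBIC)[:600])
b=s["image"][135:205,320:370];cv2.imwrite("pics/c17s2.png",cv2.resize(b,None,fx=8,fy=8,interpolation=cv2.INTER_CUBIC))
b=t["image"][190:255,325:375];cv2.imwrite("pics/c17t2.png",cv2.resize(b,None,fx=8,fy=8,interpolation=cv2.INTER_CUBIC))
```

```text
(array([ 0.44093391, -0.17775137,  0.15004646]), np.float64(0.006574415591256249))
(array([ 0.42773186, -0.15942839,  0.16718429]), np.float64(0.006830614363717809)) (array([ 0.42702537, -0.1671755 ,  0.16800373]), np.float64(0.01639636944495932))
```

View pics/c17w.png

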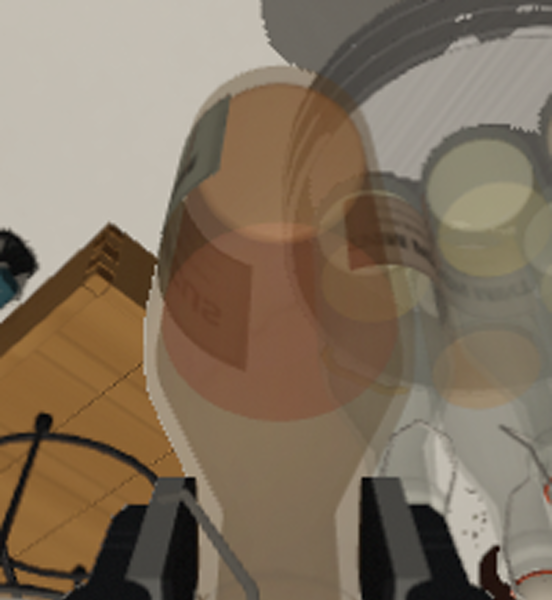

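View pics/c17s2.png

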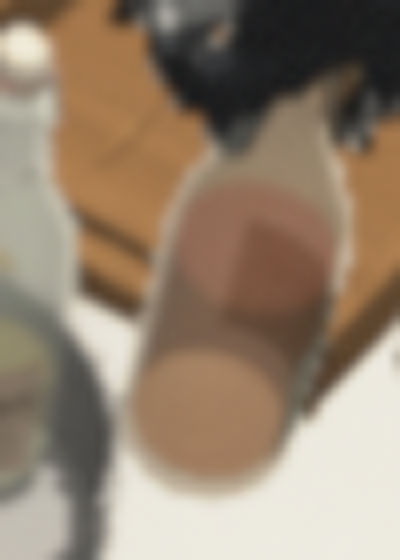

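View pics/c17t2.png

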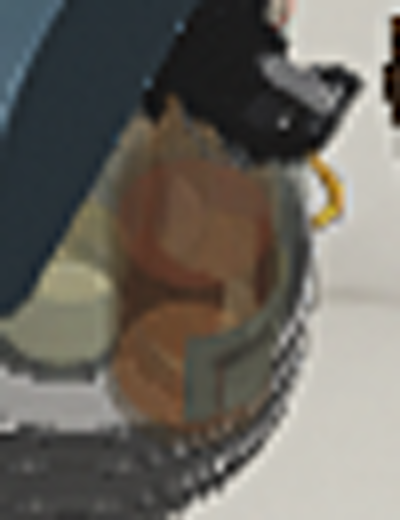

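Run:
```python
from h import *
s=ld("scene17");t=ld("top17")
b,e1=tri(s,(345.9,187.8),t,(345.8,235.8));u,e2=tri(s,(352.3,165.8),t,(349.4,218));
print(b,e1,u,e2); d=u-b;print(np.linalg.norm(d),d/np.linalg.norm(d),np.degrees(np.arccos(d[2]/np.linalg.norm(d))))
# reference: standing bottle C in the tub, liquid pixel compare not needed
```

```text
[ 0.43106482 -0.1613105   0.16557698] 0.0010994818675652946 [ 0.42673322 -0.16364571  0.25380865] 0.001056084578296904
0.08836879694262598 [-0.04901727 -0.02642571  0.99844829] 3.1922652879415723
```

Run:
```python
from h import *
s2=Rt.from_euler('z',np.radians(60)).apply(sd);d1=tool_for([0,0,1],s2)[1]
R=Rt.from_euler('xyz',rpy(d1,s2))
v=np.array([-.049,-.026,.998]);rv=np.cross(v,[0,0,1])*.8
R2=Rt.from_rotvec(rv)*R; o=R2.as_euler('xyz');d=R2.as_matrix()[:,2]
G=np.array([.415,-.195,0])
env.move_l(G+[0,0,.20]+.019*d,rate=.25,rotation=o,threshold=8)
r=env.move_l(G+[0,0,.145]+.019*d,rate=.05,threshold=3)
print(r,read_t(),np.array(read_tool_pos())-.019*d,read_contact_force(),read_wrist_torque())
```

```text
True 44.6583 [ 0.4160023  -0.19561424  0.18377571] [ 1.63231921 -0.0679033   3.13720134] [-0.00027001 -0.16486665  0.05695075]
```

Run:
```python
from h import *
grip(.065)
d=Rt.from_euler('xyz',read_tool_rot()).as_matrix()[:,2]
env.move_l(np.array(read_tool_pos())-.13*d,rate=.35); print(read_t(),read_tool_pos())
for n in ("scene","wrist"): shot(n,n+"18")
cv2.imwrite("pics/c18.png",cv2.resize(ld("wrist18")["image"][60:360,130:430],(600,600)))
```

```text
45.6167 [ 0.38453599 -0.16031529  0.28491742]
```

View pics/c18.png

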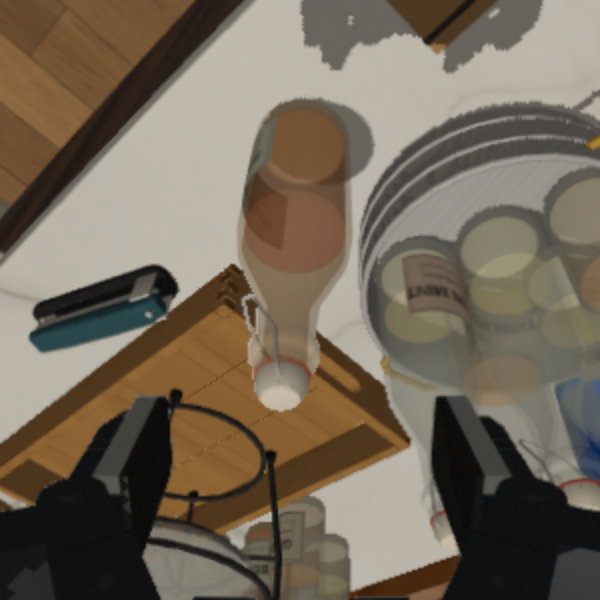

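View pics/scene18.png

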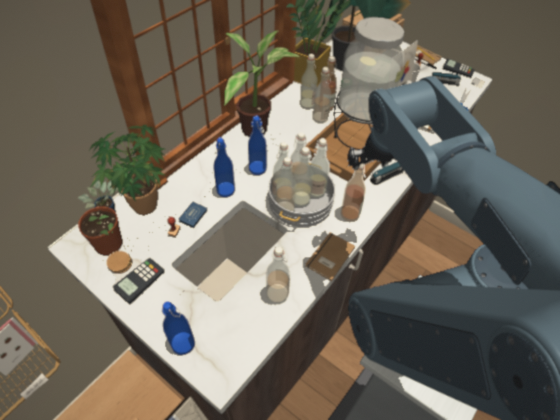

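Run:
```python
from h import *
w=ld("wrist18");s=ld("scene18")
P=onz(w,(271.5,255.5),.226)[:2]
print(P,proj(s,[*P,.222]),proj(s,[*P,.0]))
cv2.imwrite("pics/c18s.png",cv2.resize(s["image"][150:235,320:390],None,fx=7,fy=7,interpolation=cv2.INTER_CUBIC))
```

```text
[ 0.41896684 -0.20602878] [361.29532143 166.96359816] [349.67480201 216.88482691]
```

View pics/c18s.png

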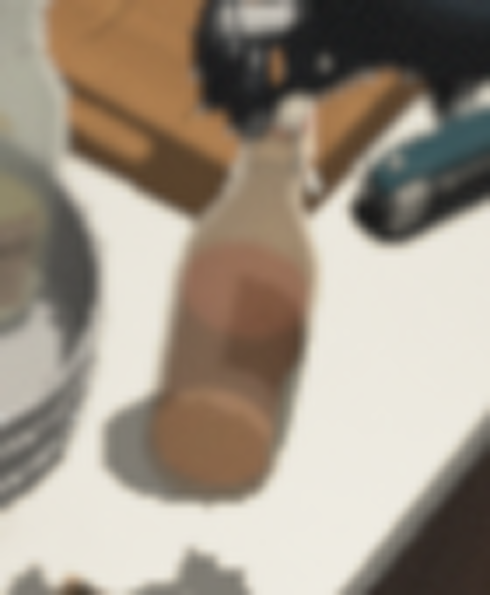

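Run:
```python
from h import *
w=ld("wrist18");s=ld("scene18")
p,e=tri(w,(271.5,255.5),s,(362,166.4));print(p,e)
P=np.array([.4185,-.205])
env.move_ptp([*P,.29],rpy([0,0,-1],[.29,-.956,0])); env.sleep(.1); print(read_t(),read_tool_pos())
w=shot("wrist","wrist19");print(proj(w,[*P,.226]))
cv2.imwrite("pics/c19.png",cv2.resize(w["image"][100:350,180:380],None,fx=3,fy=3)[:600])
cv2.imwrite("pics/c19.png",cv2.resize(w["image"][150:350,180:380],None,fx=3,fy=3))
```

```text
[ 0.41575824 -0.20235699  0.22965331] 0.0007251966858685939
47.5333 [ 0.41840107 -0.20482121  0.28988782]
[281.33701538 224.72741865]
```

View pics/c19.png

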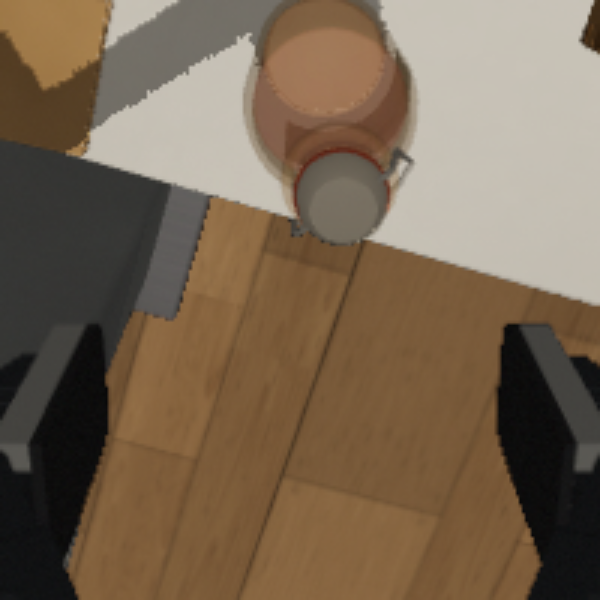

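Run:
```python
from h import *
w=ld("wrist19");P=onz(w,(294.3,217.7),.226)[:2];print("P",P)
o=rpy([0,0,-1],[.29,-.956,0]);A=[.5275,-.112]
env.move_l([*P,.181],rate=.25); 
grip(.02); print(read_t(),read_gripper_width(),read_contact_force())
env.move_l([*P,.30],rate=.3)
env.move_l([*A,.30],rate=.25); env.sleep(.1)
w=shot("wrist","wrist20"); print(read_t(),read_tool_pos(),read_contact_force())
w=ld("wrist14")
cv2.imwrite("pics/c14b.png",cv2.resize(w["image"][130:200,170:250],None,fx=8,fy=8,interpolation=cv2.INTER_CUBIC))
```

```text
P [ 0.42618255 -0.21219285]
48.5833 0.02967986851642249 [-0.64582906  0.49163493  5.30636498]
50.0 [ 0.52659393 -0.11276969  0.2992841 ] [-0.13825388  0.10170186 -3.11960659]
```

View pics/wrist20.png

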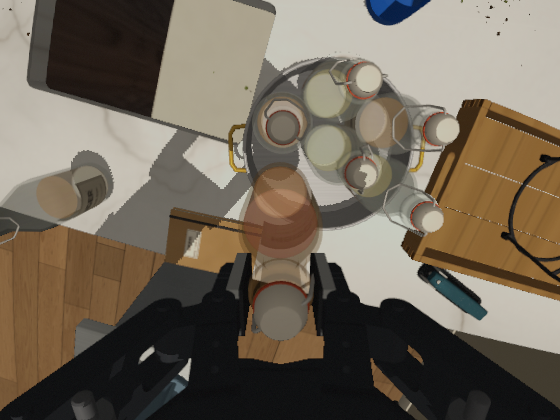

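View pics/c14b.png

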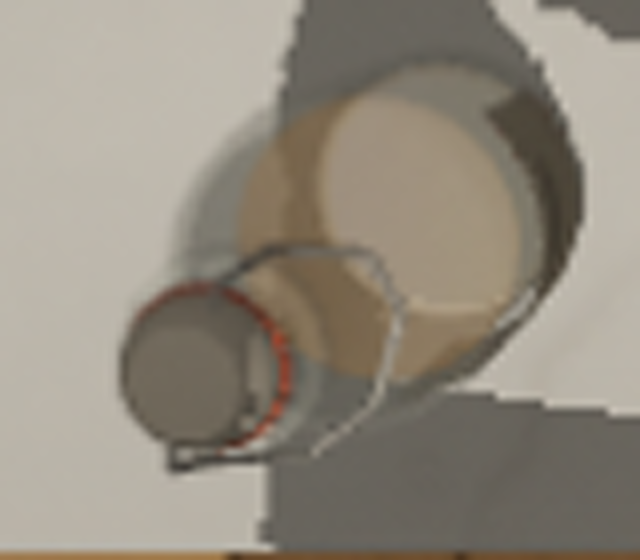

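Run:
```python
from h import *
A=[.5275,-.112]
r=env.move_l([*A,.200],rate=.16,threshold=6); print(r,read_t(),read_contact_force())
if not r:
    r=env.move_l([*A,.178],rate=.04,threshold=3); print(r,read_t(),read_tool_pos(),read_contact_force())
shot("wrist","wrist21");shot("top","top21")
w=ld("wrist14");print(onz(w,(170+182/8,130+385/8),.226))
```

```text
False 50.775 [-0.52135942 -0.54138304 -3.73438709]
True 51.175 [ 0.52795191 -0.11209742  0.18719955] [ 1.50249735 -0.91773554 -0.29696481]
[0.42656246 0.14801675 0.226     ]
```

View pics/wrist21.png

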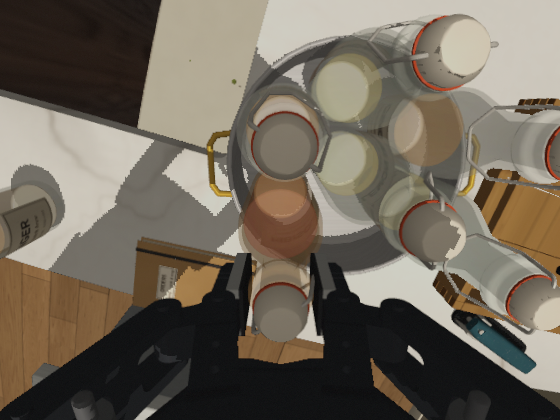

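Run:
```python
from h import *
grip(.05)
env.move_l([.5275,-.112,.31],rate=.35); print(read_t())
yaw=np.radians(-14);o=rpy([0,0,-1],[np.cos(yaw),np.sin(yaw),0])
env.move_ptp([.425,.142,.31],o); env.sleep(.1); print(read_t(),read_tool_pos())
w=shot("wrist","wrist22");shot("top","top22");shot("scene","scene22");grip(.07)
print(proj(w,[.4266,.148,.226]),read_t())
```

```text
52.1083
53.275 [0.42560539 0.14100554 0.30964416]
[280.39262226 207.93045151] 53.7583
```

View pics/wrist22.png

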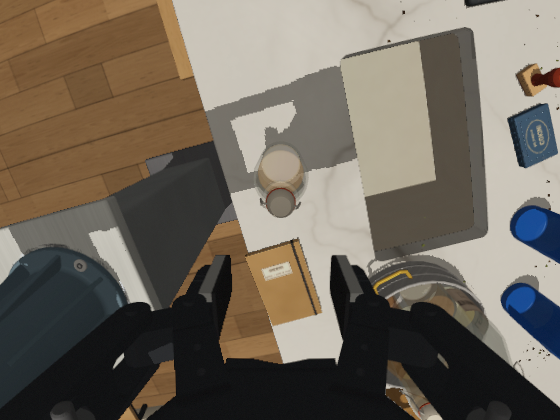

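View pics/top22.png

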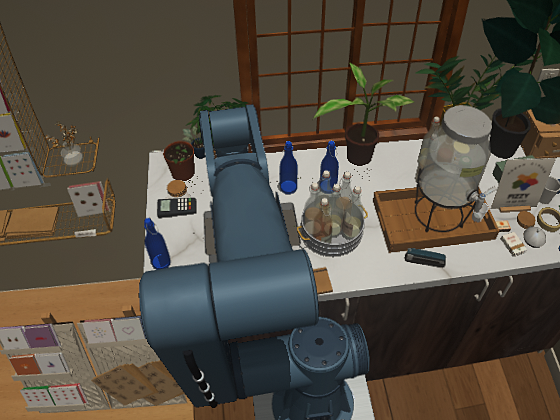

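Run:
```python
from h import *
w=ld("wrist22")
cv2.imwrite("pics/c22.png",cv2.resize(w["image"][135:230,245:320],None,fx=6,fy=6,interpolation=cv2.INTER_CUBIC))
t=ld("top22");cv2.imwrite("pics/c22t.png",cv2.resize(t["image"][160:270,280:390],None,fx=5,fy=5,interpolation=cv2.INTER_CUBIC))
```

```text
(no output)
```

View pics/c22.png

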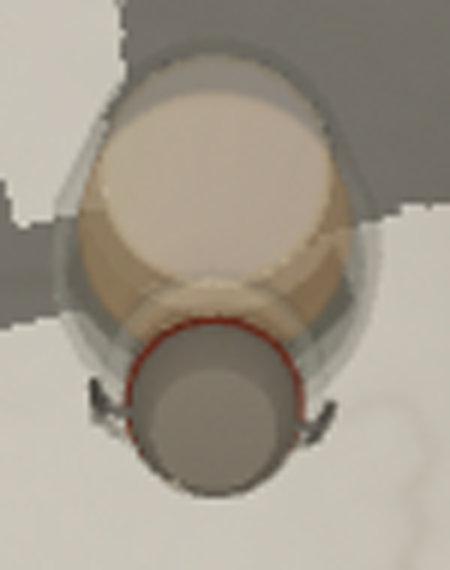

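View pics/c22t.png

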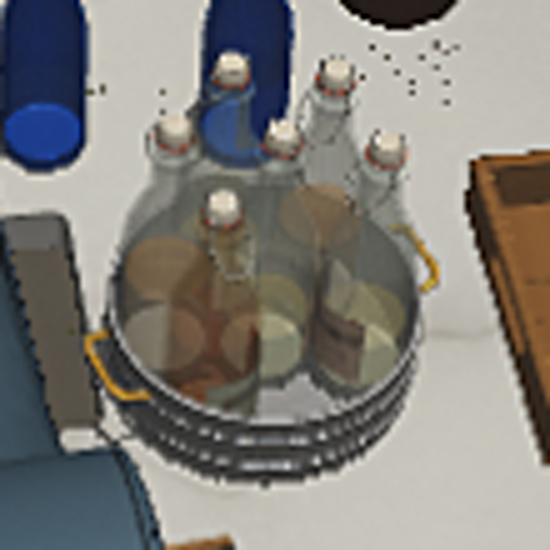

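Run:
```python
from h import *
w=ld("wrist22");P=onz(w,(280.5,206.7),.226)[:2];print(P)
env.move_l([*P,.30],rate=.2)
env.move_l([*P,.181],rate=.25)
grip(.02); print(read_t(),read_gripper_width(),read_contact_force())
env.move_l([*P,.31],rate=.3)
env.move_l([.415,-.178,.31],rate=.3); env.sleep(.15); print(read_t(),read_tool_pos(),read_contact_force())
for n in ("wrist","scene","top"): shot(n,n+"23")
w=ld("wrist23")
for n,p in dict(p4=(.5905,-.0953),p3=(.636,-.139),p2=(.6228,-.2025),mid=(.576,-.1575),C=(.5597,-.2205),A=(.5275,-.112)).items(): print(n,proj(w,[*p,.231]))
cv2.imwrite("pics/c23.png",cv2.resize(w["image"][0:270,290:560],(756,756))[:600])
```

```text
[0.42691975 0.1489303 ]
55.075 0.029760540539408756 [-1.19341746  0.53027227  6.8818414 ]
57.05 [ 0.41515653 -0.17672457  0.30993156] [ 0.04839295 -0.18034941 -3.60890637]
p4 [502.21045122  50.02207901]
p3 [563.36014959 101.37038218]
p2 [548.16795095 187.90249497]
mid [489.43061903 143.87203148]
C [473.29426628 227.78513496]
A [417.64341832  94.60303623]
```

View pics/wrist23.png

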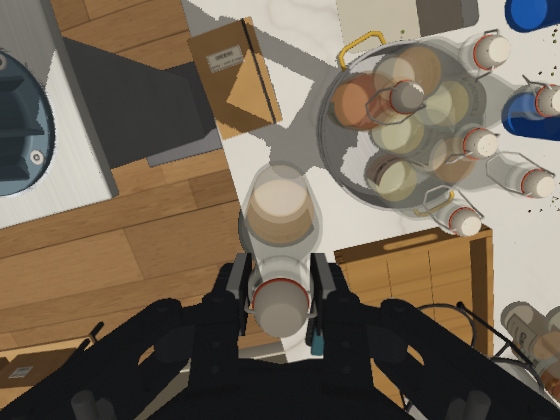

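View pics/c23.png

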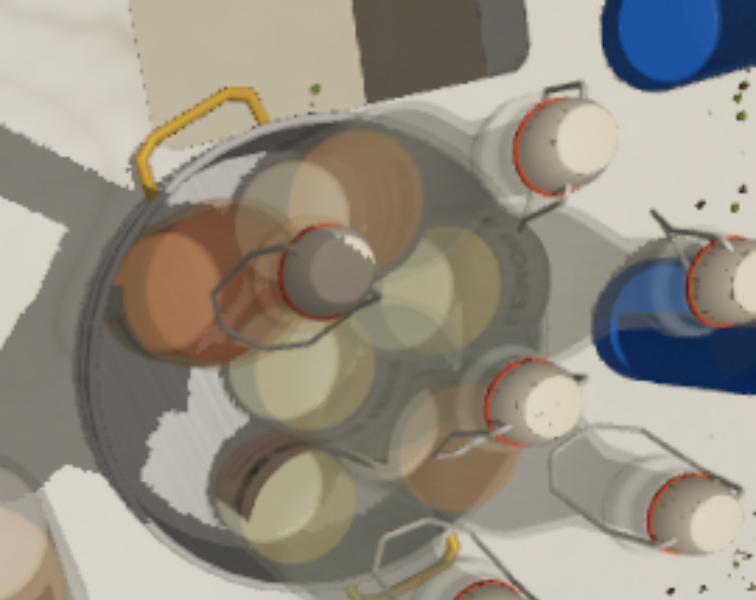

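Run:
```python
from h import *
w=ld("wrist23")
cv2.imwrite("pics/c23b.png",cv2.resize(w["image"][180:250,410:500],None,fx=8,fy=8,interpolation=cv2.INTER_CUBIC))
for n,u in dict(A=(413.2,95.7),mid=(487.5,143.6),p4=(500,50),C=(467,222)).items(): print(n,np.round(onz(w,u,.231),4))
```

```text
A [ 0.5243 -0.112   0.231 ]
mid [ 0.5745 -0.157   0.231 ]
p4 [ 0.5889 -0.095   0.231 ]
C [ 0.5549 -0.2143  0.231 ]
```

View pics/c23b.png

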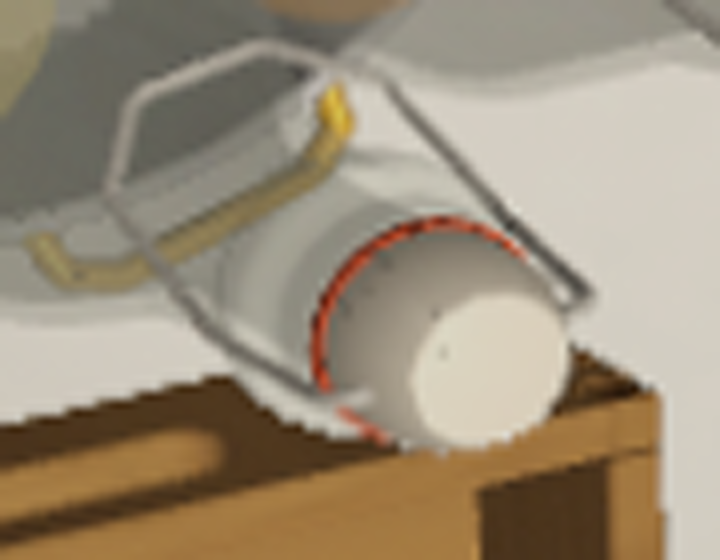

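Run:
```python
from h import *
B=[.5125,-.1754]
env.move_l([*B,.30],rate=.2); env.sleep(.1); print(read_t(),read_tool_pos())
r=env.move_l([*B,.200],rate=.15,threshold=6); print(r,read_t(),read_tool_pos(),read_contact_force())
if not r:
    r=env.move_l([*B,.178],rate=.04,threshold=3); print(r,read_t(),read_tool_pos(),read_contact_force())
for n in ("wrist","scene","top"): shot(n,n+"24")
```

```text
57.9417 [ 0.51160712 -0.17538238  0.30011883]
False 58.7583 [ 0.51276727 -0.17584561  0.20100567] [ 0.30577967  0.2979774  -3.10723518]
True 59.1667 [ 0.51306019 -0.17580162  0.1869264 ] [0.46540161 0.08798036 0.62196742]
```

View pics/wrist24.png

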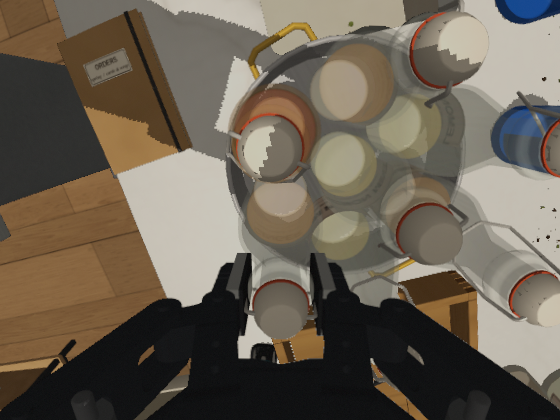

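View pics/scene24.png

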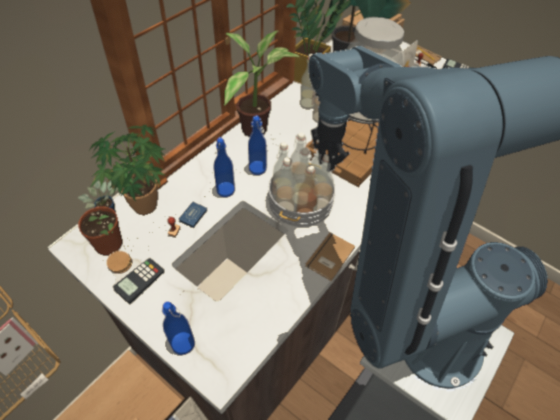

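Contact came at the same floor height as the other bottles. I'll open the fingers a little, back straight up and check.

Run:
```python
from h import *
grip(.046); print(read_t(),read_contact_force())
p=np.array(read_tool_pos())
env.move_l([p[0],p[1],.36],rate=.25)
env.move_l([.42,-.16,.44],rate=.3,rotation=rpy([0,0,-1],[0,-1,0])); env.sleep(.15); print(read_t())
for n in ("wrist","scene","top"): shot(n,n+"25")
w=ld("wrist25");cv2.imwrite("pics/c25w.png",cv2.resize(w["image"][0:200,180:400],(770,700))[:600])
t=ld("top25");cv2.imwrite("pics/c25t.png",cv2.resize(t["image"][160:270,280:400],None,fx=5,fy=5,interpolation=cv2.INTER_CUBIC))
```

```text
59.625 [-0.18339007  0.21095335 -0.35185717]
62.0917
```

View pics/c25w.png

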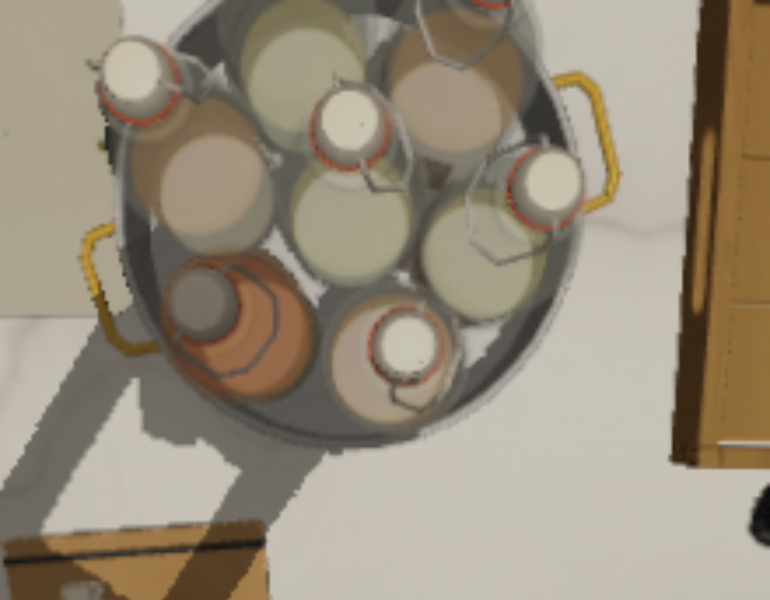

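View pics/c25t.png

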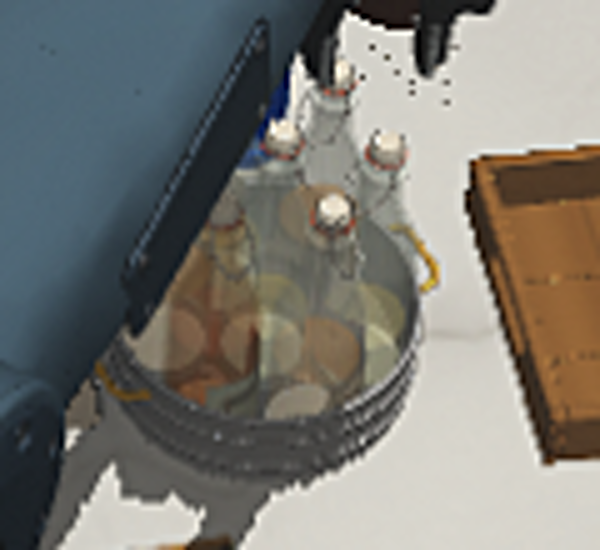

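View pics/scene25.png

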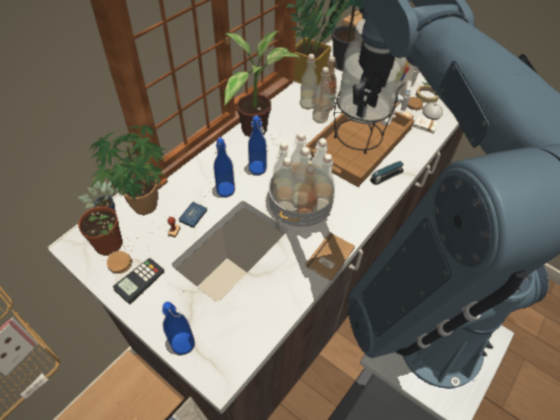

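Run:
```python
from h import *
w=ld("wrist25");P={}
for n,u in dict(p4=(132,70),mid=(348,122),C=(553,180),A=(200,303),B=(406,345)).items(): P[n]=onz(w,(180+u[0]/3.5,u[1]/3.5),.231)[:2];print(n,np.round(P[n],4),"r mid",round(np.linalg.norm(P[n]-P.get("mid",P[n])),4))
for a,b in (("p4","A"),("A","B"),("B","C"),("A","mid"),("B","mid"),("C","mid"),("p4","mid")): print(a,b,round(np.linalg.norm(P[a]-P[b]),4))
w0=ld("wrist1")
for n in ("A","B","C","p4"): print(n,"r from (.5755,-.157)",round(np.linalg.norm(P[n]-[.5745,-.157]),4))
print(np.round(read_contact_force(),2),read_t())
# bystanders before/after in scene
a=cv2.cvtColor(ld("scene1")["image"],6).astype(int);b=cv2.cvtColor(ld("scene25")["image"],6).astype(int)
print("note diff",abs(a-b)[235:275,305:355].mean(),"stapler",abs(a-b)[160:185,370:405].mean())
```

```text
p4 [ 0.5891 -0.0952] r mid 0.0
mid [ 0.5743 -0.1584] r mid 0.0
C [ 0.5586 -0.2194] r mid 0.0631
A [ 0.5235 -0.1131] r mid 0.0681
B [ 0.511  -0.1761] r mid 0.0658
p4 A 0.0681
A B 0.0642
B C 0.0644
A mid 0.0681
B mid 0.0658
C mid 0.0631
p4 mid 0.0649
A r from (.5755,-.157) 0.0673
B r from (.5755,-.157) 0.0663
C r from (.5755,-.157) 0.0644
p4 r from (.5755,-.157) 0.0635
[-0.09 -0.38  1.02] 62.2417
note diff 21.582 stapler 10.499428571428572
```

Run:
```python
from h import *
print(env.finish_job(),read_t())
```

```text
the job is handed in; nothing more can be done
the job is handed in; nothing more can be done
```

All seven bottles now stand upright in the tub, one in the middle and six round it. However, I knocked the fallen bottle over again along the way, so the job breaks the "do not knock over any standing bottle" rule.

**What I did:** I stood the amber bottle up on the counter, let go, picked it up afresh and set it in the tub. The right bottle went in next.

**What went wrong:** While carrying the left bottle at about 32 s, I used a joint-space move that arced over the tub. The carried bottle tipped the amber one onto the rim. I set the left bottle down, lifted the amber one out by the neck and stood it on the counter. Then I picked it up afresh and put it back in its place, and the left bottle went in last.

**Last checks (62 s, before handing in):**
- **Placing:** The last two bottles met the tub floor at the expected height. After I let go, the pictures show seven upright bottles, and the gripper was clear of them all.
- **Spacing:** The five bottles I measured from above (not packed_2 and packed_3) are 63 to 68 mm from their neighbours. The four outer ones are 64 to 67 mm from the tub's centre. The amber one is nearest the 68 mm limit, about 67 mm out, and these figures are only good to about 2 mm.
- **Bystanders:** By eye, the notebook, stapler and blue look-alikes are where they were. My automatic before/after picture comparison was thrown off by shadows on the notebook, so it proves nothing there.

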